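# Riddle the rubble out of salvaged model-wall blocks

### The arm

A 6-joint arm with a two-finger parallel gripper is mounted at the origin on the work surface. World frame = base frame: x ahead of the robot, y to its left, z up, the work surface at z = 0. Lengths are in m, angles in rad, forces in N, time in s.
With the tool pointing down it reaches from about 0.4 to 0.925 m from the base axis. Payload 12.5 kg.
Tool frame: the origin (TCP) lies on the mounting face of the last link; the fingertips stand 190 mm ahead of it and the grasp point (between the pads) lies 171 mm ahead of it; z points along the fingers, y is the direction in which the jaws open and shut (so a half turn about z gives the same grasp; the last joint's range is limited). The gripper opens to 95 mm and grips with 3 to 60 N. Pads are 20 mm wide; open, the fingers measure 119 mm over their backs; the gripper's body (75 mm by 180 mm) begins 59 mm behind the grasp point.
Start: joints at [-1.398, 0.491, 1.559, -0, 1.092, -0.106], TCP at [0.172, -0.601, 0.405] pointing down, gripper open.
Joint ranges: [-3.1, 3.1], [-0.84, 2.19], [0.05, 2.79], [-1.13, 4.28], [0.06, 2.93], [-2.69, 2.69]. Speed limits (rad/s): [2.22, 2.22, 2.79, 3.14, 3.14, 3.14].

### API

Orientations are given as a unit quaternion [w, x, y, z].
In Python, from cell import telemetry, viewer, hand_in gives the robot as it stands. The module is installed in compiled form; this text tells all that it offers.
- The arm moves only by the tool arm_command, never from a script. Its argument "deltas" is a list of rows, each an object with "linear": the shift along the tool's x, y, z in mm, a list of three; "roll": the turn about the tool's z in degrees; "claw": the finger opening in mm, from 0 to 95.1. In form: [{"linear": [x, y, z], "roll": roll, "claw": claw}, ...]. A call has 1 to 12 rows; each row is the pose to reach, as a shift and turn from the pose commanded when the call began, along the tool's axes at that moment; what a row does not reach only later rows make up. A row lasts 1/10 s, in which the tool goes at most 50 mm and 8.59 degrees, less where a joint would pass 70% of its speed; a pose out of reach is approached as far as the arm can. A call with a gripper value outside its range is refused whole. The fingers move at their own pace and stop on an object; "grip_force" is the grip in N (left out, the last holds). Time passes only in rows, so rows that repeat a pose let the fingers close. It gives the time, the measured TCP pose, the force and the opening at its end, in the units of the state.
- telemetry.state(): the state, without advancing time (a new reading comes with each control period).
- viewer.camera(name): name is "scene" or "top"; returns (picture, depth): 420x560x3 uint8, red, green, blue; 420x560 float32, m along the optical axis (not along the pixel's ray), 0 where there is no reading.
- viewer.get_calibration(name): a dict with "mtx" (3x3 intrinsics, pixels), "R" (3x3) and "t" (3): a world point X has camera coordinates R X + t. Camera axes: x right, y down, z forward; pixel columns grow to the right and rows downward; lengths in m; the calibration is good to about 2 mm. A picture is of the moment at which its call begins. get_calibration takes no time and is no camera call.
- hand_in(): hands the job in, once; it reports no verdict.
The state is a dict: "clock": time; "joint_pos": joint angles; "dq": joint speeds; "joint_efforts": joint torques, N m; "ee_pos": TCP position; "orientation": TCP orientation; "wrist_force": force on the tool from outside, world axes, zero at the start; "moment": the same for the moment, N m; "gripper_width": finger opening in m.
Only numpy, scipy, OpenCV 4.12 (cv2) and the standard library are available. Lean on these libraries where they do the work, as an engineer would, in place of code of your own. Each camera call takes 0.05 s, during which the arm holds its last target.

### The job

The riddle stands on the rubble tub with a salvaged wall block and some pebbles in it; add all the plaster blocks that are in the sorting box, then shake the riddle over the tub until every pebble has dropped through into the tub, with the blocks still in the riddle. Then carry the riddle over the crate, tip all the blocks out into the crate, and set the empty riddle back level across the rims of the tub, as it stood. Leave the wooden beam in the sorting box and the other things on the bench where they are.

Things in the scene. Friction and masses are not known exactly. Their poses are not given: they have to be found in the camera images.
- riddle: Riddle: sheet-aluminium sieve tray with a wooden bow handle, loose, 320 g. Origin: underside of the flat floor, straight below the handle's middle; z up, x from the open pouring lip (-x end) to the rear wall (inner face x = 95 mm). Walls 4 mm thick, 55 mm high at the sides, 75 mm at the rear, 160 mm inside width (y). Flat 4 mm flanges at floor level (x = -89 to 99) reach sideways to y = -124 and 124 mm.
- riddle_grip (a point): Middle of the riddle's handle, 117 mm above the riddle's origin. The handle is a straight bar along the riddle's y, 16 mm thick (x), 22 mm tall (z), 160 mm clear between its end posts; below it are 102 mm to the floor.
- riddle_floor (a point): Middle of the sieve floor's top (22, 0, 4 mm in the riddle's frame). The floor is 4 mm thick; five bars 13 mm wide run across it (along y) at x = 69, 36, 3, -30, -63 mm; between them, the rear wall and the lip sheet are six open slots 20 mm wide and 160 mm long. Blocks slide on the sheet when it slopes more than about 20 degrees.
- riddle_lip (a point): Middle of the riddle's open pouring lip (-150, 0, 4 mm in the riddle's frame): from x = -89 mm forward the floor is solid sheet, flat in the plane of the bars, with side walls but no front wall, so the riddle is held a little lip up while it is shaken and carried.
- tub: Rubble tub: black open box, fixed, outside 252 (x) x 212 (y) x 75 mm high, walls and floor 6 mm. Origin: centre of its underside. The riddle's flanges rest on the two long rims (y = -103 and 103 mm); the riddle starts with its origin near (-5, 0, 75 mm) in this frame, its x along the tub's x.
- bin: Sorting box: low wooden box, fixed, outside 300 (x) x 200 (y) x 26 mm high, walls, dividers and floor 6 mm, three cells along x by two along y (each about 92 x 91 mm); the dividers are as high as the walls. Origin: centre of its underside. It stands left or right of the tub, the crate on the other side.
- crate: Crate for the clean blocks: empty open wooden box, fixed, outside 262 (x) x 242 (y) x 55 mm high, walls and floor 6 mm. Origin: centre of its underside.
- B1: A wall block cast in light plaster, pale, plain 62 x 42 x 42 mm (own x, y, z) with slightly rounded edges, about 60 g. Origin at its centre. Starts in a cell of the sorting box, or is absent (3 to 5 of B1 to B5 are present).
- B2: A wall block cast in light plaster, pale, plain 62 x 42 x 42 mm (own x, y, z) with slightly rounded edges, about 60 g. Origin at its centre. Starts in a cell of the sorting box, or is absent (3 to 5 of B1 to B5 are present).
- B3: A wall block cast in light plaster, pale, plain 62 x 42 x 42 mm (own x, y, z) with slightly rounded edges, about 60 g. Origin at its centre. Starts in a cell of the sorting box, or is absent (3 to 5 of B1 to B5 are present).
- B4: A wall block cast in light plaster, pale, plain 62 x 42 x 42 mm (own x, y, z) with slightly rounded edges, about 60 g. Origin at its centre. Starts in a cell of the sorting box, or is absent (3 to 5 of B1 to B5 are present).
- B5: A wall block cast in light plaster, pale, plain 62 x 42 x 42 mm (own x, y, z) with slightly rounded edges, about 60 g. Origin at its centre. Starts in a cell of the sorting box, or is absent (3 to 5 of B1 to B5 are present).
- B6: A wall block cast in light plaster, pale, plain 62 x 42 x 42 mm (own x, y, z) with slightly rounded edges, about 60 g. Origin at its centre. Starts in the riddle.
- C1: A pebble: brick-coloured rounded stone chip, 18 mm across, 15 mm thick (own z), 10 g, lying on a bar or on the solid lip of the riddle's floor; it drops through a slot once it is shaken over one. Origin at its centre. May be absent (4 to 6 of C1 to C6 are present).
- C2: A pebble: brick-coloured rounded stone chip, 18 mm across, 15 mm thick (own z), 10 g, lying on a bar or on the solid lip of the riddle's floor; it drops through a slot once it is shaken over one. Origin at its centre. May be absent (4 to 6 of C1 to C6 are present).
- C3: A pebble: brick-coloured rounded stone chip, 18 mm across, 15 mm thick (own z), 10 g, lying on a bar or on the solid lip of the riddle's floor; it drops through a slot once it is shaken over one. Origin at its centre. May be absent (4 to 6 of C1 to C6 are present).
- C4: A pebble: brick-coloured rounded stone chip, 18 mm across, 15 mm thick (own z), 10 g, lying on a bar or on the solid lip of the riddle's floor; it drops through a slot once it is shaken over one. Origin at its centre. May be absent (4 to 6 of C1 to C6 are present).
- C5: A pebble: brick-coloured rounded stone chip, 18 mm across, 15 mm thick (own z), 10 g, lying on a bar or on the solid lip of the riddle's floor; it drops through a slot once it is shaken over one. Origin at its centre. May be absent (4 to 6 of C1 to C6 are present).
- C6: A pebble: brick-coloured rounded stone chip, 18 mm across, 15 mm thick (own z), 10 g, lying on a bar or on the solid lip of the riddle's floor; it drops through a slot once it is shaken over one. Origin at its centre. May be absent (4 to 6 of C1 to C6 are present).
- beam: Bystander: dark wooden model beam, 76 x 24 x 24 mm, lying in a cell of the sorting box; it stays there. Origin: centre of its underside.
- tape: Bystander: roll of tape lying flat on the bench beyond the tub, 92 mm across, 25 mm high. Origin: centre of its underside.
- spatula: Bystander: spatula lying on the bench beyond the tub. Origin under its middle.
- glue: Bystander: white glue bottle, 60 mm across, 150 mm tall, to the far left. Origin: centre of its underside.
- cup: Bystander: terracotta-coloured plaster cup with a stirring stick, 90 mm across, 85 mm tall (stick 150), to the far right. Origin: centre of its underside.

How it is judged:
By the outcome, as a careful person would: the job done as asked, in the order asked, and still so for the second after the job is handed in, with the robot touching nothing.
Of B1, B2, B3, B4, B5 only 3 to 5 are there at a start; the rules pass over those that are not, and their reading is None.
Of C1, C2, C3, C4, C5, C6 only 4 to 6 are there at a start; the rules pass over those that are not, and their reading is None.
At some moment in a run one of B1, B2, B3, B4, B5, B6 may be knocked a few centimetres aside while the robot is not near it.
It also fails if it takes over 210 s, if anything falls off the work surface, if the arm or the gripper's body presses on something with over 40 N, if the wrist force passes 120 N, or if a joint passes its speed limit or range.

## Working session

There is one attempt and no reset: what is moved stays moved. The work goes in short steps, Python scripts to look and compute and a tool call to move; the robot and the scene stay as the last step left them, time stands still between calls to the robot, and variables do not carry over. Pictures are saved under pics/ and viewed, and the job is handed in when it is done.

Besides the shell and the picture viewer there is one more tool, called after "Emit:" as name(argument=value, ...), one argument or row to a line, values as JSON. arm_command: Moves the arm, as the interface text tells. Its arguments: {"type":"object","properties":{"deltas":{"type":"array"},"grip_force":{"type":"number"}},"required":["deltas"]}

```bash
mkdir -p pics; ls
cat > h.py <<'E'
import numpy as np, cv2
from cell import telemetry, viewer
def snap(name,fn):
    p,d=viewer.camera(name); cv2.imwrite('pics/'+fn+'.png',p[:,:,::-1]); np.savez('pics/'+fn+'.npz',p=p,d=d); return p,d
def pts(name,d):
    c=viewer.get_calibration(name); K=np.array(c['mtx']);R=np.array(c['R']);t=np.array(c['t']).ravel()
    v,u=np.mgrid[:d.shape[0],:d.shape[1]]
    X=np.stack([(u-K[0,2])/K[0,0]*d,(v-K[1,2])/K[1,1]*d,d],-1)
    W=(X-t)@R
    W[d==0]=np.nan
    return W
E
python3 - <<'E'
from h import *
for n in('top','scene'):
    p,d=snap(n,n+'0'); W=pts(n,d); print(n,np.nanmin(W.reshape(-1,3),0),np.nanmax(W.reshape(-1,3),0))
    c=viewer.get_calibration(n); print(c, -np.array(c['R']).T@np.array(c['t']).ravel())
print(telemetry.state())
E
```

```text
pics
top [-0.22195265 -1.36699383 -0.78581319] [1.70517981 1.31337842 0.78245564]
{'mtx': array([[524.52908596,   0.        , 270.4671823 ],
       [  0.        , 524.52908596, 222.67578218],
       [  0.        ,   0.        ,   1.        ]]), 'R': array([[ 0.00374007, -0.99994034, -0.01026274],
       [-0.9983203 , -0.00314027, -0.05785074],
       [ 0.05781507,  0.01046186, -0.99827249]]), 't': array([-0.00753777,  0.58491942,  1.65651537])} [ 0.48819358 -0.02303075  1.6874144 ]
scene [-2.3118612  -2.27488987 -0.78073291] [1.75668535 1.24509661 0.66853418]
{'mtx': array([[421.18297836,   0.        , 280.24783356],
       [  0.        , 421.18297836, 214.1853731 ],
       [  0.        ,   0.        ,   1.        ]]), 'R': array([[-0.63442947,  0.77295396, -0.00643668],
       [ 0.65667063,  0.53455555, -0.53200945],
       [-0.40777804, -0.34174925, -0.84671395]]), 't': array([ 0.37984396, -0.30585348,  1.71306453])} [1.1403793  0.4553323  1.29020364]
{'clock': 0.1, 'joint_pos': array([-1.39760493e+00,  4.91489064e-01,  1.55935695e+00,  2.08280463e-05,
        1.09168334e+00, -1.05604852e-01]), 'dq': array([-2.11712413e-03, -7.25440203e-04, -2.00875308e-03, -1.00577752e-03,
        9.60345878e-04,  9.87139124e-05]), 'joint_efforts': array([ 1.67568433e-03, -6.13624620e+01, -2.58606827e+01,  6.93969615e-02,
        4.70168923e-02, -5.97924782e-05]), 'ee_pos': array([ 0.17201646, -0.60084392,  0.40423731]), 'orientation': array([-4.68394547e-04,  9.90300363e-01,  1.38942330e-01, -6.59013692e-06]), 'wrist_force': array([ 0.03280499,  0.62110636, -0.03843255]), 'moment': array([ 0.02829586, -0.00702323, -0.0365834 ]), 'gripper_width': 0.09494343469508609}
```

View pics/top0.png

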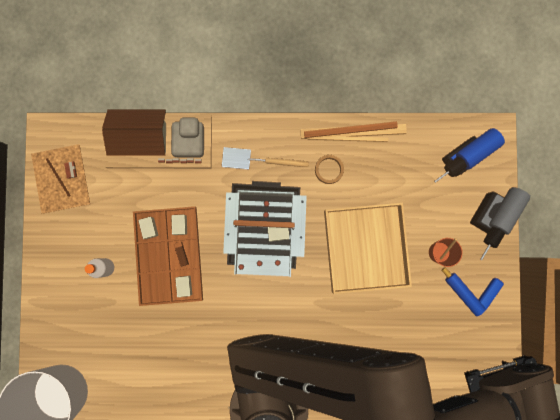

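View pics/scene0.png

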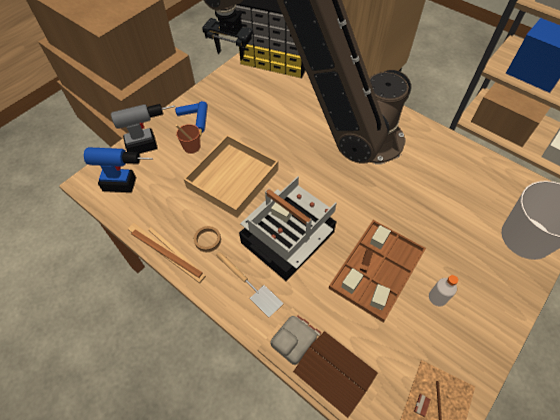

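Run:
```python
from h import *
z=np.load('pics/top0.npz'); p=z['p'];d=z['d']; W=pts('top',d)
cv2.imwrite('pics/crop.png',cv2.resize(p[170:315,125:420][:,:,::-1],None,fx=2.7,fy=2.7,interpolation=cv2.INTER_CUBIC))
# height map
H=W[:,:,2]; h=np.clip(H[170:315,125:420]/0.14*255,0,255).astype(np.uint8)
cv2.imwrite('pics/hm.png',cv2.resize(cv2.applyColorMap(h,cv2.COLORMAP_JET),None,fx=2.7,fy=2.7,interpolation=cv2.INTER_NEAREST))
# blocks in bin: z 38-48
m=((H>0.036)&(H<0.05)&(p.min(2)>130)).astype(np.uint8); m[:,:125]=0; m[:,215:]=0
n,l,s,c=cv2.connectedComponentsWithStats(m)
for i in range(1,n):
    if s[i,4]<60: continue
    P=W[l==i]; r=cv2.minAreaRect((P[:,:2]*1000).astype(np.float32)); print(s[i],r,P[:,2].mean())
```

```text
[172 215  13  19 173] ((578.1963500976562, 284.8196105957031), (57.91999053955078, 39.677982330322266), 2.3822243213653564) 0.04597986470024026
[139 217  16  22 175] ((567.6974487304688, 383.3116149902344), (59.21455764770508, 40.98640823364258), 15.445473670959473) 0.0458864644817409
[176 276  14  21 182] ((384.0399475097656, 267.90484619140625), (59.77351379394531, 40.75465393066406), 5.918014049530029) 0.04597892711393318<stdin>:5: RuntimeWarning: invalid value encountered in cast
```

View pics/crop.png

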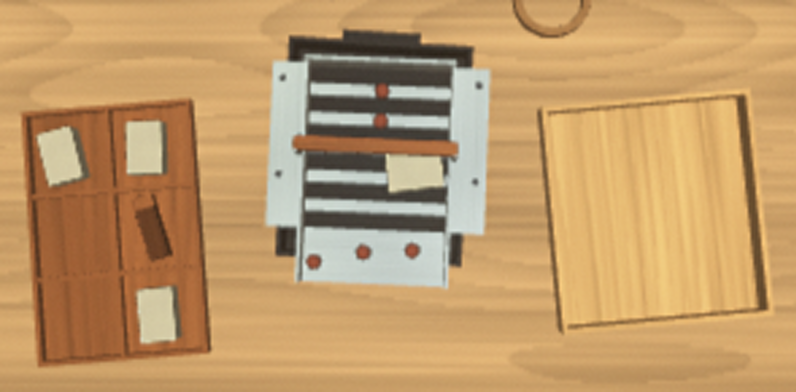

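View pics/hm.png

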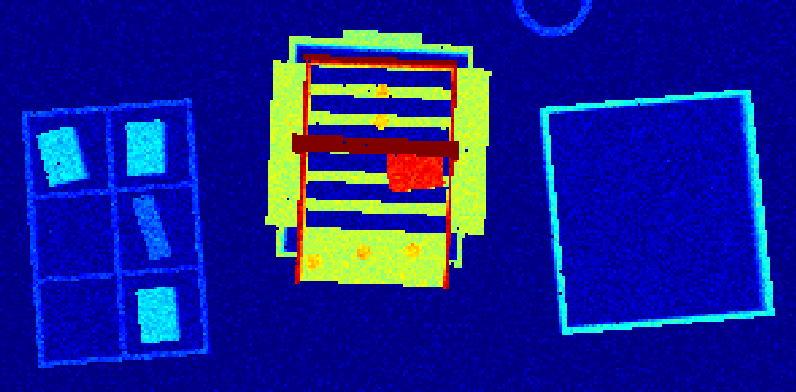

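```bash
cat >> h.py <<'E'
def rect(W,mask):
    P=(W[mask][:,:2]*1000).astype(np.float32); return cv2.minAreaRect(P), len(P), W[mask][:,2].mean()
def roi(W,x0,x1,y0,y1,z0,z1):
    return (W[...,0]>x0)&(W[...,0]<x1)&(W[...,1]>y0)&(W[...,1]<y1)&(W[...,2]>z0)&(W[...,2]<z1)
def riddle(W):
    hm=roi(W,.2,.9,-.5,.2,.17,.26)
    P=W[hm]; return P
E
python3 - <<'E'
from h import *
z=np.load('pics/top0.npz'); p=z['p'];d=z['d']; W=pts('top',d)
m=roi(W,.35,.75,-.2,.2,.19,.215); print('handle',rect(W,m))
m=roi(W,.35,.75,-.2,.2,.072,.086); 
k=cv2.morphologyEx(m.astype(np.uint8),cv2.MORPH_OPEN,np.ones((3,3)))
print('flange',rect(W,k>0), )
# flange side edges per row
for x in np.arange(.44,.64,.02):
    q=k.astype(bool)&(abs(W[...,0]-x)<.004); y=W[q][:,1]; print(round(x,2),y.min().round(4),y.max().round(4))
m=roi(W,.35,.8,-.2,.2,.125,.16); print('rearwall',rect(W,m))
m=roi(W,.35,.75,-.2,.2,.115,.135); print('walls',rect(W,m))
m=roi(W,.25,.75,-.6,-.1,.048,.062); print('crate',rect(W,m))
m=roi(W,.25,.75,.15,.6,.018,.032); print('bin',rect(W,m))
m=roi(W,.3,.75,-.2,-.0,.112,.13)&(p.min(2)>120); print('B6',rect(W,cv2.erode(m.astype(np.uint8),np.ones((2,2)))>0))
E
```

```text
handle (((572.8272094726562, 12.614395141601562), (174.13723754882812, 17.271129608154297), 87.89763641357422), 363, np.float64(0.2024974102674652))
flange (((547.1434936523438, 13.430755615234375), (248.08926391601562, 249.03431701660156), 87.89384460449219), 2661, np.float64(0.07903582849349483))
0.44 -0.0604 0.089
0.46 -0.0633 0.0961
0.48 -0.1061 0.093
0.5 -0.106 0.1391
0.52 -0.1091 0.1365
0.54 -0.1093 0.1363
0.56 -0.1091 0.1332
0.58 -0.1094 0.1337
0.6 -0.1122 0.1341
0.62 -0.1122 0.1343
rearwall (((547.5595092773438, 13.337738037109375), (168.25424194335938, 248.8922882080078), 87.85130310058594), 361, np.float64(0.1353505977609519))
walls (((545.352294921875, 12.027717590332031), (171.11891174316406, 245.63150024414062), 87.91995239257812), 513, np.float64(0.1245640079892713))
crate (((555.0645141601562, -399.710693359375), (341.9046630859375, 433.5544128417969), 5.431493282318115), 747, np.float64(0.054946899169854097))
bin (((475.45465087890625, 370.7227783203125), (300.5526428222656, 299.4613342285156), 4.82986307144165), 1252, np.float64(0.0246971978146721))
B6 (((538.9933471679688, -37.33817672729492), (65.3051528930664, 223.1123046875), 88.11068725585938), 195, np.float64(0.12093393362311608))
```

Run:
```python
from h import *
z=np.load('pics/top0.npz'); p=z['p'];d=z['d']; W=pts('top',d)
def big(m):
    n,l,s,c=cv2.connectedComponentsWithStats(m.astype(np.uint8)); i=1+s[1:,4].argmax(); return l==i
print('crate',rect(W,big(roi(W,.3,.75,-.5,-.12,.045,.062))))
mb=cv2.dilate(roi(W,.25,.75,.19,.5,.012,.05).astype(np.uint8),np.ones((2,2)))
b=big(mb)&roi(W,.25,.75,.19,.5,.015,.05); print('bin',rect(W,b))
m=roi(W,.3,.75,-.2,-.0,.112,.13)&(p.min(2)>120); m=big(cv2.morphologyEx(m.astype(np.uint8),cv2.MORPH_OPEN,np.ones((3,3)))); print('B6',rect(W,m))
# tub rims beyond riddle
t=roi(W,.3,.8,-.2,.2,.066,.086)&(p.max(2)<90); print('tub', rect(W,t))
P=W[t]; 
# divider across in bin
for y in (.28,.385):
  q=roi(W,.3,.7,y-.006,y+.006,.016,.032); xs=np.sort(W[q][:,0]); print(y,xs.round(3))
for x in (.578,.39,.48):
  q=roi(W,x-.006,x+.006,.2,.5,.016,.032); xs=np.sort(W[q][:,1]); print(x,xs.round(3))
s=np.load('pics/scene0.npz')['p']; cv2.imwrite('pics/sc.png',cv2.resize(s[165:285,225:435][:,:,::-1],None,fx=3.8,fy=3.8,interpolation=cv2.INTER_CUBIC))
```

```text
crate (((506.4483642578125, -308.6552734375), (262.33636474609375, 243.43338012695312), 5.42667818069458), 719, np.float64(0.05432795653139399))
bin (((479.4488525390625, 322.85028076171875), (300.71942138671875, 203.4915771484375), 4.796034812927246), 2086, np.float64(0.03080034735454855))
B6 (((545.2257690429688, -30.8203067779541), (36.07921600341797, 57.04014587402344), 0.3480731248855591), 230, np.float64(0.1208839172021439))
tub (((578.7630004882812, 15.730209350585938), (208.57579040527344, 259.54693603515625), 86.7789535522461), 272, np.float64(0.07436142598436675))
0.28 [0.332 0.333 0.334 0.334 0.336 0.336 0.337 0.337 0.339 0.434 0.434 0.434
 0.436 0.437 0.437 0.449 0.449 0.453 0.456 0.456 0.459 0.462 0.462 0.462
 0.462 0.465 0.465 0.468 0.468 0.468 0.471 0.472 0.472 0.475 0.475 0.478
 0.478 0.481 0.481 0.481 0.484 0.484 0.484 0.484 0.487 0.487 0.487 0.49
 0.49  0.494 0.494 0.497 0.5   0.5   0.5   0.503 0.503 0.503 0.506 0.506
 0.506 0.509 0.509 0.509 0.51  0.513 0.516 0.519 0.522 0.522 0.522 0.532
 0.532 0.532 0.535 0.535 0.535 0.547 0.548 0.548 0.627 0.627 0.628 0.628
 0.6
[... 319 characters left out ...]
6 0.327 0.328 0.329 0.329 0.33  0.33  0.331 0.333 0.333 0.334
 0.334 0.362 0.363 0.365 0.366 0.425 0.425 0.425 0.425 0.428 0.428 0.43
 0.43 ]
0.39 [0.213 0.214 0.214 0.215 0.217 0.217 0.219 0.22  0.22  0.247 0.247 0.248
 0.248 0.311 0.311 0.313 0.313 0.314 0.314 0.315 0.318 0.318 0.408 0.409
 0.41  0.411 0.411 0.411 0.412 0.413 0.417]
0.48 [0.221 0.222 0.223 0.223 0.224 0.224 0.226 0.226 0.226 0.227 0.263 0.264
 0.265 0.267 0.267 0.268 0.268 0.27  0.271 0.271 0.271 0.274 0.274 0.274
 0.277 0.277 0.278 0.28  0.281 0.283 0.284 0.284 0.286 0.287 0.288 0.29
 0.318 0.319 0.319 0.32  0.321 0.322 0.323 0.324 0.327 0.33  0.333 0.399
 0.416 0.416 0.416 0.417 0.417 0.418 0.418 0.419 0.42  0.421 0.421]
```

View pics/sc.png

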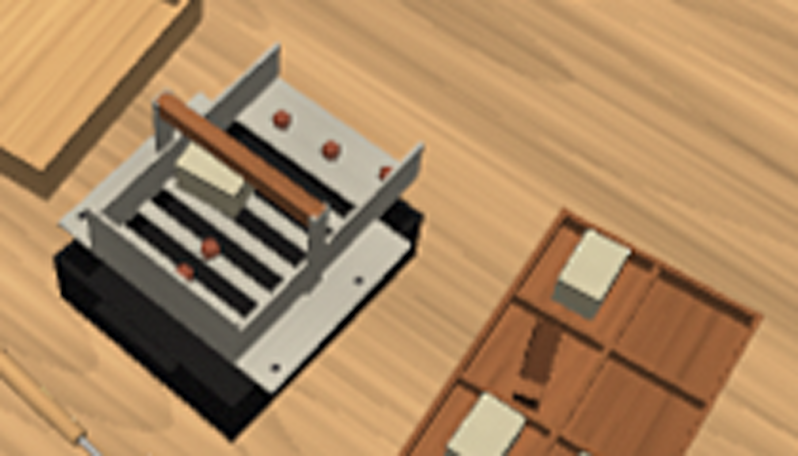

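Emit:
arm_command(
  deltas=[
    {"linear": [460,-233,-76],"roll": 16,"claw": 60},
    {"linear": [460,-233,-76],"roll": 16,"claw": 60},
    {"linear": [460,-233,-76],"roll": 16,"claw": 60},
    {"linear": [460,-233,-76],"roll": 16,"claw": 60},
    {"linear": [460,-233,-76],"roll": 16,"claw": 60},
    {"linear": [460,-233,-76],"roll": 16,"claw": 60},
    {"linear": [460,-233,-76],"roll": 16,"claw": 60},
    {"linear": [460,-233,-76],"roll": 16,"claw": 60},
    {"linear": [460,-233,-76],"roll": 16,"claw": 60},
    {"linear": [460,-233,-76],"roll": 16,"claw": 60},
    {"linear": [460,-233,-76],"roll": 16,"claw": 60},
    {"linear": [460,-233,-76],"roll": 16,"claw": 60},
  ],
  grip_force=40,
)

```text
clock: 1.3
ee_pos: [0.5518, -0.2481, 0.4806]
orientation: [-0.0, 1.0, 0.002, 0.0]
wrist_force: [0.2, 0.0, 0.6]
gripper_width: 0.06
```

Emit:
arm_command(
  deltas=[
    {"linear": [26,-533,0],"roll": -3.5,"claw": 60},
    {"linear": [26,-533,0],"roll": -3.5,"claw": 60},
    {"linear": [26,-533,0],"roll": -3.5,"claw": 60},
    {"linear": [26,-533,0],"roll": -3.5,"claw": 60},
    {"linear": [26,-533,0],"roll": -3.5,"claw": 60},
    {"linear": [26,-533,0],"roll": -3.5,"claw": 60},
    {"linear": [26,-533,0],"roll": -3.5,"claw": 60},
    {"linear": [26,-533,0],"roll": -3.5,"claw": 60},
    {"linear": [26,-533,0],"roll": -3.5,"claw": 60},
    {"linear": [26,-533,0],"roll": -3.5,"claw": 60},
    {"linear": [26,-533,0],"roll": -3.5,"claw": 60},
    {"linear": [26,-533,180],"roll": -3.5,"claw": 60},
  ],
)

```text
clock: 2.5
ee_pos: [0.5766, 0.2856, 0.4348]
orientation: [-0.002, 0.999, 0.032, 0.005]
wrist_force: [0.5, 0.4, -0.9]
gripper_width: 0.0599
```

Run:
```python
from h import *
s=telemetry.state(); print(s['ee_pos'],s['orientation'],s['clock'])
p,d=snap('scene','s1'); W=pts('scene',d)
cv2.imwrite('pics/s1c.png',cv2.resize(p[165:345,225:485][:,:,::-1],None,fx=3,fy=3))
```

```text
[0.5765995  0.2855614  0.43480664] [-0.00176924  0.99948102  0.03179962  0.00483137] 2.5
```

View pics/s1c.png

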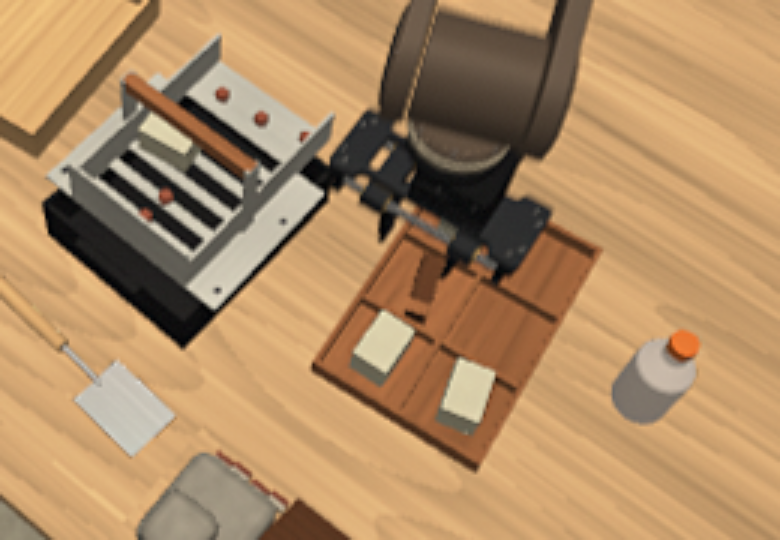

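Emit:
arm_command(
  deltas=[
    {"linear": [0,0,130],"roll": 0,"claw": 60},
    {"linear": [0,0,130],"roll": 0,"claw": 60},
    {"linear": [0,0,190],"roll": 0,"claw": 60},
    {"linear": [0,0,190],"roll": 0,"claw": 60},
    {"linear": [0,0,190],"roll": 0,"claw": 60},
  ],
)

```text
clock: 3.05
ee_pos: [0.5758, 0.2809, 0.236]
orientation: [0.002, 1.0, 0.03, -0.005]
wrist_force: [-1.3, -0.2, -0.5]
gripper_width: 0.0601
```

Emit:
arm_command(
  deltas=[
    {"linear": [0,0,30],"roll": 0,"claw": 60},
    {"linear": [0,0,30],"roll": 0,"claw": 60},
    {"linear": [0,0,30],"roll": 0,"claw": 38},
    {"linear": [0,0,30],"roll": 0,"claw": 38},
    {"linear": [0,0,30],"roll": 0,"claw": 38},
    {"linear": [0,0,30],"roll": 0,"claw": 38},
  ],
)

```text
clock: 3.65
ee_pos: [0.5767, 0.2827, 0.2126]
orientation: [-0.0, 1.0, 0.03, 0.001]
wrist_force: [-0.5, -1.4, 8.4]
gripper_width: 0.0414
```

Emit:
arm_command(
  deltas=[
    {"linear": [0,0,-200],"roll": 0,"claw": 38},
    {"linear": [0,0,-200],"roll": 0,"claw": 38},
    {"linear": [0,0,-200],"roll": 0,"claw": 38},
    {"linear": [0,0,-200],"roll": 0,"claw": 38},
    {"linear": [38,233,-200],"roll": 5.5,"claw": 38},
    {"linear": [38,233,-200],"roll": 5.5,"claw": 38},
    {"linear": [38,233,-200],"roll": 5.5,"claw": 38},
    {"linear": [38,233,-200],"roll": 5.5,"claw": 38},
    {"linear": [38,233,-200],"roll": 5.5,"claw": 38},
    {"linear": [38,233,-200],"roll": 5.5,"claw": 38},
  ],
)

```text
clock: 4.65
ee_pos: [0.6289, 0.0484, 0.4114]
orientation: [0.0, 1.0, -0.02, 0.0]
wrist_force: [-0.6, -0.6, -0.3]
gripper_width: 0.0422
```

Run:
```python
from h import *
s=telemetry.state(); print(s['ee_pos'],s['orientation'],s['clock'],s['wrist_force'])
p,d=snap('scene','s2')
cv2.imwrite('pics/s2c.png',cv2.resize(p[105:345,205:485][:,:,::-1],None,fx=2.5,fy=2.5))
```

```text
[0.62890178 0.04838502 0.41140737] [ 3.73759216e-04  9.99804206e-01 -1.97789329e-02  4.51944164e-04] 4.65 [-0.57878316 -0.64176665 -0.26362286]
```

View pics/s2c.png

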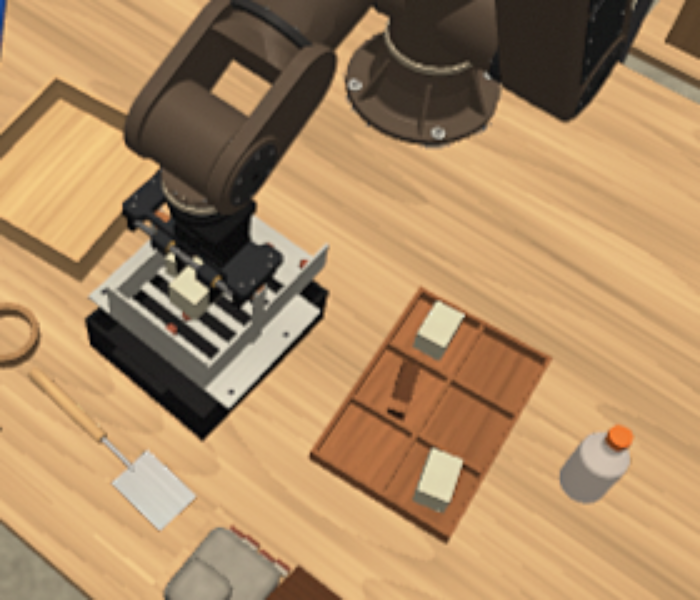

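Emit:
arm_command(
  deltas=[
    {"linear": [0,-4,90],"roll": 0,"claw": 38},
    {"linear": [0,-4,90],"roll": 0,"claw": 38},
    {"linear": [0,-4,105],"roll": 0,"claw": 38},
    {"linear": [0,-4,115],"roll": 0,"claw": 38},
    {"linear": [0,-4,122],"roll": 0,"claw": 38},
    {"linear": [0,-4,122],"roll": 0,"claw": 38},
  ],
)

```text
clock: 5.3
ee_pos: [0.6285, 0.057, 0.2888]
orientation: [0.0, 1.0, -0.017, 0.0]
wrist_force: [0.6, -0.6, 0.3]
gripper_width: 0.0419
```

Emit:
arm_command(
  deltas=[
    {"linear": [0,4,2],"roll": 0,"claw": 38},
    {"linear": [0,4,2],"roll": 0,"claw": 38},
    {"linear": [0,4,2],"roll": 0,"claw": 47},
    {"linear": [0,4,2],"roll": 0,"claw": 47},
    {"linear": [0,4,2],"roll": 0,"claw": 47},
  ],
)

```text
clock: 5.8
ee_pos: [0.6284, 0.0524, 0.287]
orientation: [0.0, 1.0, -0.018, 0.0]
wrist_force: [-0.1, -1.2, 0.3]
gripper_width: 0.0465
```

Emit:
arm_command(
  deltas=[
    {"linear": [0,0,-60],"roll": 0,"claw": 47},
    {"linear": [0,0,-60],"roll": 0,"claw": 47},
    {"linear": [0,0,-160],"roll": 0,"claw": 60},
    {"linear": [0,0,-160],"roll": 0,"claw": 60},
  ],
)

```text
clock: 6.2
ee_pos: [0.6282, 0.0525, 0.4478]
orientation: [0.0, 1.0, -0.018, -0.001]
wrist_force: [0.4, -0.2, -0.2]
gripper_width: 0.0568
```

Emit:
arm_command(
  deltas=[
    {"linear": [-72,-329,0],"roll": -17,"claw": 60},
    {"linear": [-72,-329,0],"roll": -17,"claw": 60},
    {"linear": [-72,-329,0],"roll": -17,"claw": 60},
    {"linear": [-72,-329,0],"roll": -17,"claw": 60},
    {"linear": [-72,-329,0],"roll": -17,"claw": 60},
    {"linear": [-72,-329,0],"roll": -17,"claw": 60},
    {"linear": [-72,-329,0],"roll": -17,"claw": 60},
    {"linear": [-72,-329,100],"roll": -17,"claw": 60},
    {"linear": [-72,-329,100],"roll": -17,"claw": 60},
    {"linear": [-72,-329,170],"roll": -17,"claw": 60},
    {"linear": [-72,-329,170],"roll": -17,"claw": 60},
    {"linear": [-72,-329,170],"roll": -17,"claw": 60},
  ],
)

```text
clock: 7.4
ee_pos: [0.5677, 0.3836, 0.2733]
orientation: [0.001, 0.991, 0.13, -0.003]
wrist_force: [-0.0, -0.3, 0.8]
gripper_width: 0.0603
```

Run:
```python
from h import *
s=telemetry.state(); print(s['ee_pos'],s['orientation'],s['clock'],s['wrist_force'])
p,d=snap('top','t3')
cv2.imwrite('pics/t3c.png',cv2.resize(p[170:315,105:320][:,:,::-1],None,fx=3.5,fy=3.5))
```

```text
[0.56767112 0.38359763 0.27327174] [ 0.00105093  0.9914677   0.13032166 -0.00263845] 7.4 [-0.02820118 -0.33913106  0.78880937]
```

View pics/t3c.png

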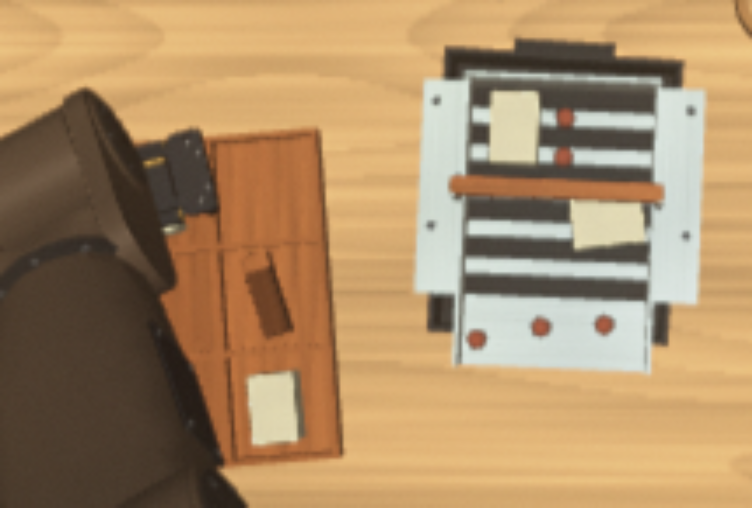

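Emit:
arm_command(
  deltas=[
    {"linear": [0,0,40],"roll": 0,"claw": 60},
    {"linear": [0,0,63],"roll": 0,"claw": 60},
    {"linear": [0,0,66],"roll": 0,"claw": 60},
    {"linear": [0,0,66],"roll": 0,"claw": 38},
    {"linear": [0,0,66],"roll": 0,"claw": 38},
    {"linear": [0,0,66],"roll": 0,"claw": 38},
    {"linear": [0,0,66],"roll": 0,"claw": 38},
  ],
)

```text
clock: 8.15
ee_pos: [0.5685, 0.384, 0.2127]
orientation: [-0.0, 0.991, 0.13, 0.001]
wrist_force: [0.2, -0.6, 8.0]
gripper_width: 0.0418
```

Emit:
arm_command(
  deltas=[
    {"linear": [0,0,-210],"roll": 0,"claw": 38},
    {"linear": [0,0,-210],"roll": 0,"claw": 38},
    {"linear": [0,0,-210],"roll": 0,"claw": 38},
    {"linear": [0,0,-210],"roll": 0,"claw": 38},
    {"linear": [-52,416,-210],"roll": 17,"claw": 38},
    {"linear": [-52,416,-210],"roll": 17,"claw": 38},
    {"linear": [-52,416,-210],"roll": 17,"claw": 38},
    {"linear": [-52,416,-210],"roll": 17,"claw": 38},
    {"linear": [-52,416,-210],"roll": 17,"claw": 38},
    {"linear": [-52,416,-210],"roll": 17,"claw": 38},
    {"linear": [-52,416,-210],"roll": 17,"claw": 38},
    {"linear": [-52,416,-210],"roll": 17,"claw": 38},
  ],
)

```text
clock: 9.35
ee_pos: [0.6224, -0.0143, 0.4213]
orientation: [0.0, 1.0, -0.018, 0.001]
wrist_force: [0.8, 0.5, -0.6]
gripper_width: 0.0419
```

Emit:
arm_command(
  deltas=[
    {"linear": [-52,416,-210],"roll": 17,"claw": 38},
  ],
)

```text
clock: 9.45
ee_pos: [0.6158, -0.0589, 0.4413]
orientation: [-0.0, 0.996, -0.093, -0.002]
wrist_force: [-0.2, -0.3, -0.5]
gripper_width: 0.0417
```

Emit:
arm_command(
  deltas=[
    {"linear": [0,0,0],"roll": 0,"claw": 38},
    {"linear": [0,0,0],"roll": 0,"claw": 38},
  ],
)

```text
clock: 9.65
ee_pos: [0.6152, -0.0573, 0.4436]
orientation: [0.0, 0.996, -0.093, 0.001]
wrist_force: [-0.5, -0.3, -0.9]
gripper_width: 0.042
```

Emit:
arm_command(
  deltas=[
    {"linear": [6,-27,0],"roll": -8.5,"claw": 38},
    {"linear": [6,-27,0],"roll": -8.5,"claw": 38},
    {"linear": [6,-27,0],"roll": -8.5,"claw": 38},
    {"linear": [6,-27,100],"roll": -8.5,"claw": 38},
    {"linear": [6,-27,100],"roll": -8.5,"claw": 38},
    {"linear": [6,-27,120],"roll": -8.5,"claw": 38},
  ],
)

```text
clock: 10.25
ee_pos: [0.6253, -0.0306, 0.3184]
orientation: [-0.0, 1.0, -0.019, -0.003]
wrist_force: [0.0, 0.3, -0.1]
gripper_width: 0.0417
```

Emit:
arm_command(
  deltas=[
    {"linear": [0,1,20],"roll": 0,"claw": 38},
    {"linear": [0,1,31],"roll": 0,"claw": 38},
    {"linear": [0,1,33],"roll": 0,"claw": 38},
    {"linear": [0,1,33],"roll": 0,"claw": 47},
    {"linear": [0,1,33],"roll": 0,"claw": 47},
    {"linear": [0,1,33],"roll": 0,"claw": 47},
    {"linear": [0,1,-40],"roll": 0,"claw": 47},
    {"linear": [0,1,-40],"roll": 0,"claw": 47},
    {"linear": [0,1,-130],"roll": 0,"claw": 60},
    {"linear": [0,1,-130],"roll": 0,"claw": 60},
    {"linear": [0,1,-130],"roll": 0,"claw": 60},
  ],
)

```text
clock: 11.35
ee_pos: [0.6262, -0.0319, 0.4593]
orientation: [0.001, 1.0, -0.018, 0.005]
wrist_force: [-0.3, 0.2, -0.5]
gripper_width: 0.0592
```

Emit:
arm_command(
  deltas=[
    {"linear": [-253,-290,0],"roll": -7,"claw": 60},
    {"linear": [-253,-290,0],"roll": -7,"claw": 60},
    {"linear": [-253,-290,0],"roll": -7,"claw": 60},
    {"linear": [-253,-290,0],"roll": -7,"claw": 60},
    {"linear": [-253,-290,0],"roll": -7,"claw": 60},
    {"linear": [-253,-290,0],"roll": -7,"claw": 60},
    {"linear": [-253,-290,0],"roll": -7,"claw": 60},
    {"linear": [-253,-290,0],"roll": -7,"claw": 60},
    {"linear": [-253,-290,0],"roll": -7,"claw": 60},
    {"linear": [-253,-290,100],"roll": -7,"claw": 60},
    {"linear": [-253,-290,100],"roll": -7,"claw": 60},
    {"linear": [-253,-290,150],"roll": -7,"claw": 60},
  ],
)

```text
clock: 12.55
ee_pos: [0.3843, 0.2665, 0.3015]
orientation: [-0.0, 0.999, 0.043, 0.001]
wrist_force: [0.4, 0.6, -1.2]
gripper_width: 0.0599
```

Run:
```python
from h import *
s=telemetry.state(); print(s['ee_pos'],s['orientation'],s['clock'],s['wrist_force'])
p,d=snap('scene','s4')
cv2.imwrite('pics/s4c.png',cv2.resize(p[145:345,225:485][:,:,::-1],None,fx=2.8,fy=2.8))
```

```text
[0.38434299 0.26652597 0.30153185] [-3.86098046e-04  9.99095348e-01  4.25098859e-02  1.11667716e-03] 12.55 [ 0.41405648  0.61993159 -1.19813445]
```

View pics/s4c.png

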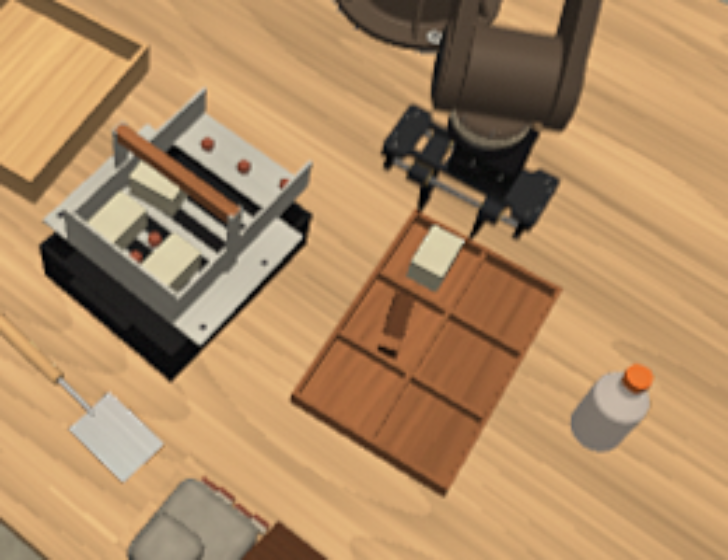

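Emit:
arm_command(
  deltas=[
    {"linear": [0,0,50],"roll": 0,"claw": 60},
    {"linear": [0,0,80],"roll": 0,"claw": 60},
    {"linear": [0,0,90],"roll": 0,"claw": 60},
    {"linear": [0,0,90],"roll": 0,"claw": 60},
    {"linear": [0,0,90],"roll": 0,"claw": 38},
    {"linear": [0,0,90],"roll": 0,"claw": 38},
    {"linear": [0,0,90],"roll": 0,"claw": 38},
    {"linear": [0,0,90],"roll": 0,"claw": 38},
  ],
)

```text
clock: 13.4
ee_pos: [0.3846, 0.2672, 0.214]
orientation: [-0.0, 0.999, 0.043, 0.001]
wrist_force: [-0.1, -0.8, 10.8]
gripper_width: 0.0416
```

Emit:
arm_command(
  deltas=[
    {"linear": [0,0,-210],"roll": 0,"claw": 38},
    {"linear": [0,0,-210],"roll": 0,"claw": 38},
    {"linear": [0,0,-210],"roll": 0,"claw": 38},
    {"linear": [0,0,-210],"roll": 0,"claw": 38},
    {"linear": [108,223,-210],"roll": 7,"claw": 38},
    {"linear": [108,223,-210],"roll": 7,"claw": 38},
    {"linear": [108,223,-210],"roll": 7,"claw": 38},
    {"linear": [108,223,-210],"roll": 7,"claw": 38},
    {"linear": [108,223,-210],"roll": 7,"claw": 38},
    {"linear": [108,223,-210],"roll": 7,"claw": 38},
    {"linear": [108,223,-210],"roll": 7,"claw": 38},
    {"linear": [108,223,-160],"roll": 7,"claw": 38},
  ],
)

```text
clock: 14.6
ee_pos: [0.5112, 0.0548, 0.3768]
orientation: [-0.0, 1.0, -0.018, 0.005]
wrist_force: [1.1, 0.0, -1.5]
gripper_width: 0.042
```

Emit:
arm_command(
  deltas=[
    {"linear": [0,0,45],"roll": 0,"claw": 38},
    {"linear": [0,0,70],"roll": 0,"claw": 38},
    {"linear": [0,0,80],"roll": 0,"claw": 38},
    {"linear": [0,0,80],"roll": 0,"claw": 38},
  ],
)

```text
clock: 15.0
ee_pos: [0.5106, 0.055, 0.2923]
orientation: [0.0, 1.0, -0.018, -0.001]
wrist_force: [0.0, 0.4, 0.3]
gripper_width: 0.0419
```

Emit:
arm_command(
  deltas=[
    {"linear": [0,0,4],"roll": 0,"claw": 38},
    {"linear": [0,0,4],"roll": 0,"claw": 47},
    {"linear": [0,0,4],"roll": 0,"claw": 47},
    {"linear": [0,0,4],"roll": 0,"claw": 47},
    {"linear": [0,0,-50],"roll": 0,"claw": 47},
    {"linear": [0,0,-50],"roll": 0,"claw": 47},
    {"linear": [0,0,-160],"roll": 0,"claw": 60},
    {"linear": [0,0,-160],"roll": 0,"claw": 60},
    {"linear": [0,0,-160],"roll": 0,"claw": 60},
  ],
)

```text
clock: 15.9
ee_pos: [0.5108, 0.0541, 0.4579]
orientation: [0.0, 1.0, -0.018, 0.004]
wrist_force: [0.3, -0.3, -0.6]
gripper_width: 0.0592
```

Run:
```python
from h import *
s=telemetry.state(); print(s['ee_pos'],s['orientation'],s['clock'],s['joint_pos'])
```

```text
[0.5108301  0.05413411 0.45794471] [ 6.42503366e-05  9.99819718e-01 -1.84925526e-02  4.30740301e-03] 15.9 [-2.30487930e-02  2.76012701e-01  1.75621417e+00 -1.00115899e-04
  1.10075046e+00  1.58478005e+00]
```

Emit:
arm_command(
  deltas=[
    {"linear": [63,40,0],"roll": -90,"claw": 50},
    {"linear": [63,40,0],"roll": -90,"claw": 50},
    {"linear": [63,40,0],"roll": -90,"claw": 50},
    {"linear": [63,40,0],"roll": -90,"claw": 50},
    {"linear": [63,40,0],"roll": -90,"claw": 50},
    {"linear": [63,40,0],"roll": -90,"claw": 50},
    {"linear": [63,40,0],"roll": -90,"claw": 50},
    {"linear": [63,40,0],"roll": -90,"claw": 50},
    {"linear": [63,40,0],"roll": -90,"claw": 50},
    {"linear": [63,40,0],"roll": -90,"claw": 50},
    {"linear": [63,40,0],"roll": -90,"claw": 50},
    {"linear": [63,40,0],"roll": -90,"claw": 50},
  ],
)

```text
clock: 17.1
ee_pos: [0.5723, 0.0118, 0.4522]
orientation: [-0.0, 0.72, 0.694, -0.0]
wrist_force: [1.0, 0.2, 0.4]
gripper_width: 0.0498
```

Run:
```python
from h import *
s=telemetry.state(); print(s['ee_pos'],s['orientation'],s['clock'],s['joint_pos'])
p,d=snap('scene','s5');W=pts('scene',d)
cv2.imwrite('pics/s5c.png',cv2.resize(p[145:295,215:385][:,:,::-1],None,fx=4,fy=4))
m=roi(W,.5,.65,-.11,.13,.17,.21)&(p[...,0].astype(int)-p[...,2]>50)
P=W[m]; print(rect(W,m)); 
for y in(-.06,-.04,.06,.08):
    q=P[abs(P[:,1]-y)<.012]; print(y,q[:,0].min(),q[:,0].max(),q[:,2].max(),len(q))
```

```text
[0.57231707 0.01175925 0.45217512] [-6.54807357e-05  7.19784349e-01  6.94197716e-01 -1.31797935e-04] 17.1 [-9.48171087e-02  3.70670343e-01  1.62786629e+00 -1.26256027e-04
  1.14332700e+00 -5.85778124e-02]
(((577.8861694335938, 16.17626190185547), (161.9222412109375, 18.342891693115234), 87.49840545654297), 190, np.float64(0.20238447276541785))
-0.06 0.5835150625094598 0.5838528114044917 0.19497127779084977 2
-0.04 0.5829753306322208 0.5829753306322208 0.19165642553685022 1
0.06 0.571489824294223 0.5891328074122882 0.20870788353282124 40
0.08 0.5732721237640481 0.5895964650709713 0.20659015790691132 39
```

View pics/s5c.png

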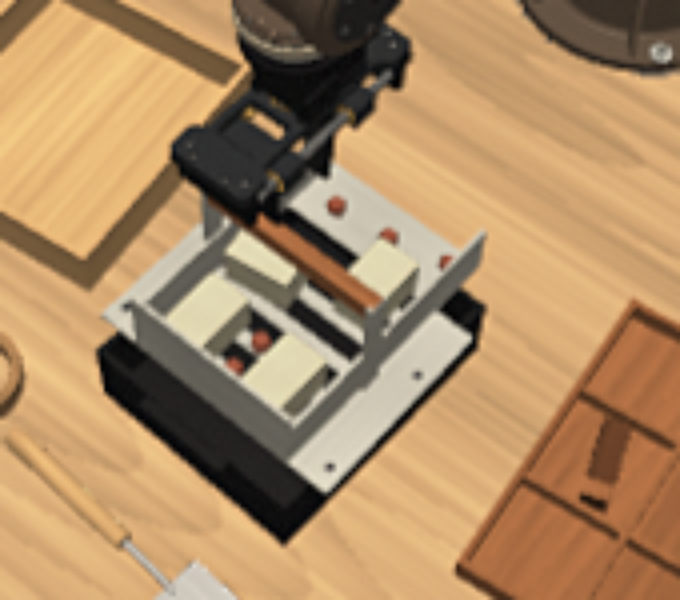

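Emit:
arm_command(
  deltas=[
    {"linear": [0,0,50],"roll": 0,"claw": 50},
    {"linear": [0,0,80],"roll": 0,"claw": 50},
    {"linear": [0,0,88],"roll": 0,"claw": 50},
    {"linear": [0,0,88],"roll": 0,"claw": 50},
    {"linear": [0,0,88],"roll": 0,"claw": 10},
    {"linear": [0,0,88],"roll": 0,"claw": 10},
    {"linear": [0,0,88],"roll": 0,"claw": 10},
    {"linear": [0,0,88],"roll": 0,"claw": 10},
    {"linear": [0,0,88],"roll": 0,"claw": 10},
  ],
  grip_force=60,
)

```text
clock: 18.05
ee_pos: [0.5725, 0.0118, 0.3652]
orientation: [0.001, 0.72, 0.694, 0.0]
wrist_force: [1.2, -0.6, 3.2]
gripper_width: 0.0157
```

Emit:
arm_command(
  deltas=[
    {"linear": [0,0,-8],"roll": 0,"claw": 10},
    {"linear": [0,2,-18],"roll": 0,"claw": 10},
    {"linear": [0,8,-25],"roll": 0,"claw": 10},
    {"linear": [0,16,-25],"roll": 0,"claw": 10},
    {"linear": [0,24,-25],"roll": 0,"claw": 10},
    {"linear": [0,-10,-25],"roll": 0,"claw": 10},
    {"linear": [0,-20,-25],"roll": 0,"claw": 10},
    {"linear": [0,-23,-25],"roll": 0,"claw": 10},
    {"linear": [0,-20,-25],"roll": 0,"claw": 10},
    {"linear": [0,-10,-25],"roll": 0,"claw": 10},
    {"linear": [0,0,-25],"roll": 0,"claw": 10},
  ],
)

```text
clock: 19.15
ee_pos: [0.574, 0.0117, 0.3897]
orientation: [0.0, 0.72, 0.694, 0.0]
wrist_force: [0.7, 0.5, -5.4]
gripper_width: 0.0156
```

```bash
cat > look.py <<'E'
from h import *
import sys
n=sys.argv[1]
s=telemetry.state(); print(s['ee_pos'],s['orientation'],s['clock'],s['wrist_force'],s['moment'])
p,d=snap('scene',n);W=pts('scene',d)
q,d2=snap('top',n+'t')
a=cv2.resize(p[145:295,215:385][:,:,::-1],(0,0),fx=3,fy=3)
b=cv2.resize(q[170:295,205:325][:,:,::-1],(0,0),fx=2.4,fy=2.4)
b=cv2.copyMakeBorder(b,0,a.shape[0]-b.shape[0],0,0,cv2.BORDER_CONSTANT)
cv2.imwrite('pics/'+n+'c.png',np.hstack([a,b])[:, :800])
E
python3 look.py s6
```

```text
[0.57395858 0.01168612 0.38968508] [3.89298814e-04 7.20103542e-01 6.93866458e-01 2.75049087e-04] 19.15 [ 0.68565138  0.47100027 -5.40644541] [-0.03659676 -0.14308209 -0.04026164]
```

View pics/s6c.png

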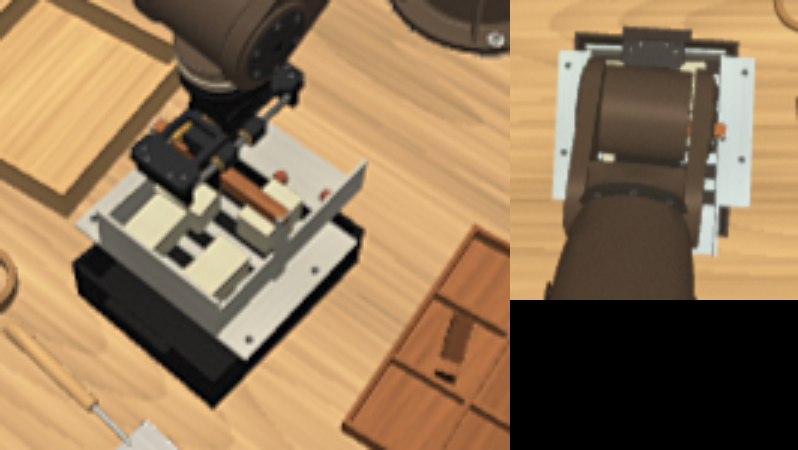

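Emit:
arm_command(
  deltas=[
    {"linear": [0,11,0],"roll": 0,"claw": 10},
    {"linear": [0,24,0],"roll": 0,"claw": 10},
    {"linear": [0,-10,0],"roll": 0,"claw": 10},
    {"linear": [0,-20,0],"roll": 0,"claw": 10},
    {"linear": [0,-21,0],"roll": 0,"claw": 10},
    {"linear": [0,-12,0],"roll": 0,"claw": 10},
    {"linear": [0,0,0],"roll": 0,"claw": 10},
    {"linear": [0,12,0],"roll": 0,"claw": 10},
    {"linear": [0,24,0],"roll": 0,"claw": 10},
    {"linear": [0,-10,0],"roll": 0,"claw": 10},
    {"linear": [0,-20,0],"roll": 0,"claw": 10},
    {"linear": [0,-22,0],"roll": 0,"claw": 10},
  ],
)

```text
clock: 20.45
ee_pos: [0.5503, 0.0127, 0.3897]
orientation: [-0.0, 0.72, 0.694, -0.0]
wrist_force: [0.7, 0.3, -4.8]
gripper_width: 0.0155
```

```bash
python3 look.py s7
```

```text
[0.55030489 0.01267277 0.38971002] [-8.21697963e-05  7.20056741e-01  6.93915175e-01 -1.11129604e-04] 20.45 [ 0.74624544  0.27600439 -4.84295598] [-0.08061758 -0.04791909 -0.01454193]
```

View pics/s7c.png

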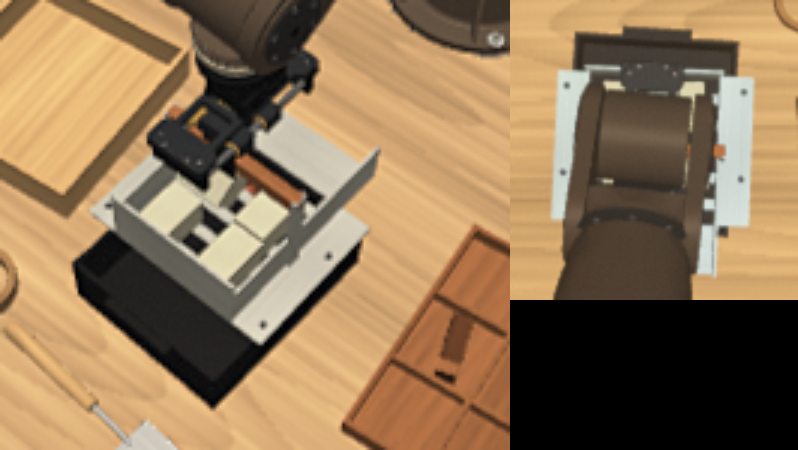

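Emit:
arm_command(
  deltas=[
    {"linear": [0,10,0],"roll": 0,"claw": 10},
    {"linear": [8,22,0],"roll": 0,"claw": 10},
    {"linear": [-8,34,0],"roll": 0,"claw": 10},
    {"linear": [8,46,0],"roll": 0,"claw": 10},
    {"linear": [0,12,0],"roll": 0,"claw": 10},
    {"linear": [0,2,0],"roll": 0,"claw": 10},
    {"linear": [8,10,0],"roll": 0,"claw": 10},
    {"linear": [-8,22,0],"roll": 0,"claw": 10},
    {"linear": [8,34,0],"roll": 0,"claw": 10},
    {"linear": [-8,46,0],"roll": 0,"claw": 10},
    {"linear": [0,12,0],"roll": 0,"claw": 10},
    {"linear": [0,2,0],"roll": 0,"claw": 10},
  ],
)

```text
clock: 21.75
ee_pos: [0.552, 0.0119, 0.3891]
orientation: [-0.001, 0.72, 0.694, -0.001]
wrist_force: [-1.0, -0.0, -4.9]
gripper_width: 0.0156
```

```bash
python3 look.py s8
```

```text
[0.55203836 0.01190849 0.38911664] [-6.43702603e-04  7.20130864e-01  6.93837681e-01 -6.30612032e-04] 21.75 [-0.99247414 -0.01598693 -4.85130611] [ 0.03248187  0.05589408 -0.00691539]
```

View pics/s8c.png

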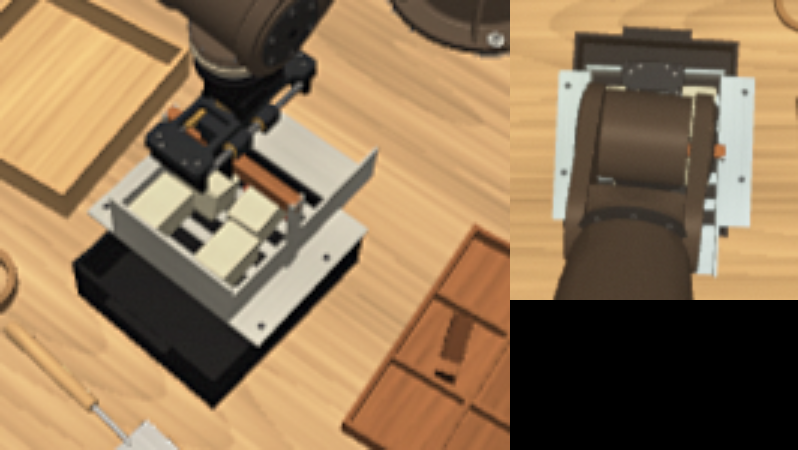

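Emit:
arm_command(
  deltas=[
    {"linear": [8,10,0],"roll": 0,"claw": 10},
    {"linear": [-8,22,0],"roll": 0,"claw": 10},
    {"linear": [8,34,0],"roll": 0,"claw": 10},
    {"linear": [-8,46,0],"roll": 0,"claw": 10},
    {"linear": [0,12,0],"roll": 0,"claw": 10},
    {"linear": [0,2,0],"roll": 0,"claw": 10},
    {"linear": [-8,10,0],"roll": 0,"claw": 10},
    {"linear": [8,22,0],"roll": 0,"claw": 10},
    {"linear": [-8,34,0],"roll": 0,"claw": 10},
    {"linear": [8,46,0],"roll": 0,"claw": 10},
    {"linear": [0,12,0],"roll": 0,"claw": 10},
    {"linear": [0,2,0],"roll": 0,"claw": 10},
  ],
)

```text
clock: 23.05
ee_pos: [0.5542, 0.0113, 0.3891]
orientation: [-0.0, 0.72, 0.694, -0.001]
wrist_force: [-0.7, -0.3, -5.0]
gripper_width: 0.0156
```

Emit:
arm_command(
  deltas=[
    {"linear": [-8,10,0],"roll": 0,"claw": 10},
    {"linear": [8,22,0],"roll": 0,"claw": 10},
    {"linear": [-8,34,0],"roll": 0,"claw": 10},
    {"linear": [8,46,0],"roll": 0,"claw": 10},
    {"linear": [0,12,0],"roll": 0,"claw": 10},
    {"linear": [0,6,0],"roll": 0,"claw": 10},
    {"linear": [0,12,0],"roll": 0,"claw": 10},
    {"linear": [0,20,5],"roll": 0,"claw": 10},
    {"linear": [0,20,15],"roll": 0,"claw": 10},
    {"linear": [0,20,22],"roll": 0,"claw": 10},
    {"linear": [0,20,25],"roll": 0,"claw": 10},
  ],
)

```text
clock: 24.15
ee_pos: [0.5747, 0.0116, 0.3656]
orientation: [0.001, 0.72, 0.694, 0.0]
wrist_force: [-13.4, -0.0, 40.0]
gripper_width: 0.0158
```

```bash
python3 look.py s9
```

```text
[0.57469583 0.01159519 0.36558775] [5.11967274e-04 7.19842904e-01 6.94136820e-01 8.58223202e-05] 24.15 [-13.35090435  -0.04285468  39.9572258 ] [-0.08967883  2.33926119  0.22348533]
```

View pics/s9c.png

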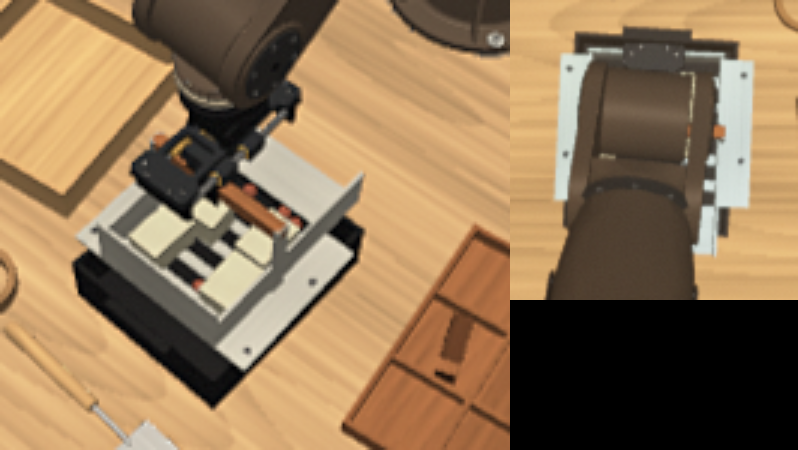

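Emit:
arm_command(
  deltas=[
    {"linear": [0,0,-20],"roll": 0,"claw": 10},
    {"linear": [0,12,-30],"roll": 0,"claw": 10},
    {"linear": [0,25,-30],"roll": 0,"claw": 10},
    {"linear": [0,-13,-30],"roll": 0,"claw": 10},
    {"linear": [0,-21,-30],"roll": 0,"claw": 10},
    {"linear": [12,-14,-30],"roll": 0,"claw": 10},
    {"linear": [-12,-4,-30],"roll": 0,"claw": 10},
    {"linear": [12,8,-30],"roll": 0,"claw": 10},
    {"linear": [-12,22,-30],"roll": 0,"claw": 10},
    {"linear": [0,-14,-30],"roll": 0,"claw": 10},
    {"linear": [0,-21,-30],"roll": 0,"claw": 10},
  ],
)

```text
clock: 25.35
ee_pos: [0.552, 0.0134, 0.3937]
orientation: [-0.001, 0.72, 0.694, -0.001]
wrist_force: [-0.9, 0.6, -6.2]
gripper_width: 0.0155
```

Emit:
arm_command(
  deltas=[
    {"linear": [12,8,0],"roll": 0,"claw": 10},
    {"linear": [-12,18,0],"roll": 0,"claw": 10},
    {"linear": [12,32,0],"roll": 0,"claw": 10},
    {"linear": [-12,46,0],"roll": 0,"claw": 10},
    {"linear": [0,10,0],"roll": 0,"claw": 10},
    {"linear": [0,0,0],"roll": 0,"claw": 10},
    {"linear": [12,8,0],"roll": 0,"claw": 10},
    {"linear": [-12,18,0],"roll": 0,"claw": 10},
    {"linear": [12,32,0],"roll": 0,"claw": 10},
    {"linear": [-12,46,0],"roll": 0,"claw": 10},
    {"linear": [0,10,0],"roll": 0,"claw": 10},
    {"linear": [0,0,0],"roll": 0,"claw": 10},
  ],
)

```text
clock: 26.55
ee_pos: [0.5529, 0.0136, 0.394]
orientation: [-0.001, 0.72, 0.694, -0.0]
wrist_force: [0.2, 0.4, -5.7]
gripper_width: 0.0157
```

```bash
python3 look.py s10
```

```text
[0.5529286  0.01358185 0.39404146] [-7.44006687e-04  7.19946443e-01  6.94029091e-01 -4.32428180e-04] 26.55 [ 0.16752843  0.38903778 -5.66372562] [-0.03309382  0.04617698  0.00934319]
```

View pics/s10c.png

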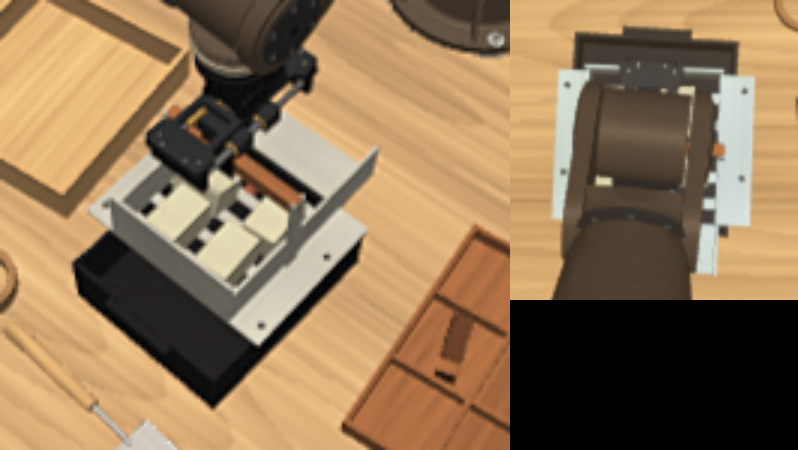

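Emit:
arm_command(
  deltas=[
    {"linear": [16,8,0],"roll": 0,"claw": 10},
    {"linear": [-16,18,0],"roll": 0,"claw": 10},
    {"linear": [16,32,0],"roll": 0,"claw": 10},
    {"linear": [-16,46,0],"roll": 0,"claw": 10},
    {"linear": [0,8,0],"roll": 0,"claw": 10},
    {"linear": [0,0,0],"roll": 0,"claw": 10},
    {"linear": [16,8,0],"roll": 0,"claw": 10},
    {"linear": [-16,18,0],"roll": 0,"claw": 10},
    {"linear": [16,32,0],"roll": 0,"claw": 10},
    {"linear": [-16,46,0],"roll": 0,"claw": 10},
    {"linear": [0,8,0],"roll": 0,"claw": 10},
    {"linear": [0,0,0],"roll": 0,"claw": 10},
  ],
)

```text
clock: 27.85
ee_pos: [0.5532, 0.014, 0.3942]
orientation: [-0.001, 0.72, 0.694, -0.0]
wrist_force: [0.3, -0.3, -3.9]
gripper_width: 0.0155
```

Emit:
arm_command(
  deltas=[
    {"linear": [16,8,0],"roll": 0,"claw": 10},
    {"linear": [-16,18,0],"roll": 0,"claw": 10},
    {"linear": [16,32,0],"roll": 0,"claw": 10},
    {"linear": [-16,46,0],"roll": 0,"claw": 10},
    {"linear": [0,8,0],"roll": 0,"claw": 10},
    {"linear": [0,0,0],"roll": 0,"claw": 10},
    {"linear": [-16,8,0],"roll": 0,"claw": 10},
    {"linear": [16,18,0],"roll": 0,"claw": 10},
    {"linear": [-16,32,0],"roll": 0,"claw": 10},
    {"linear": [16,46,0],"roll": 0,"claw": 10},
    {"linear": [0,8,0],"roll": 0,"claw": 10},
    {"linear": [0,0,0],"roll": 0,"claw": 10},
  ],
)

```text
clock: 29.05
ee_pos: [0.5534, 0.0125, 0.3942]
orientation: [-0.0, 0.72, 0.694, -0.001]
wrist_force: [-0.6, -0.6, -5.7]
gripper_width: 0.0158
```

```bash
python3 look.py s11
```

```text
[0.55336145 0.01252788 0.39417813] [-3.96576967e-04  7.19854918e-01  6.94124193e-01 -5.87415923e-04] 29.05 [-0.61218443 -0.56877134 -5.68875701] [ 0.00175182  0.15105789 -0.02523741]
```

View pics/s11c.png

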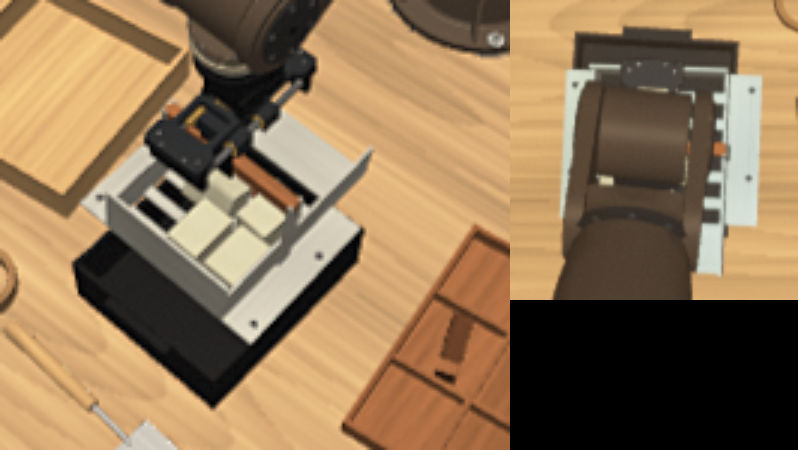

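Emit:
arm_command(
  deltas=[
    {"linear": [3,6,0],"roll": 0,"claw": 10},
    {"linear": [6,12,6],"roll": 0,"claw": 10},
    {"linear": [10,20,12],"roll": 0,"claw": 10},
    {"linear": [10,20,18],"roll": 0,"claw": 10},
    {"linear": [10,20,23],"roll": 0,"claw": 10},
    {"linear": [10,20,26],"roll": 0,"claw": 10},
    {"linear": [10,20,27],"roll": 0,"claw": 10},
    {"linear": [10,20,27],"roll": 0,"claw": 10},
  ],
)

```text
clock: 29.95
ee_pos: [0.574, 0.0213, 0.3684]
orientation: [0.001, 0.72, 0.694, 0.001]
wrist_force: [0.5, -3.9, 4.1]
gripper_width: 0.0158
```

Emit:
arm_command(
  deltas=[
    {"linear": [0,0,0],"roll": 0,"claw": 50},
    {"linear": [0,0,0],"roll": 0,"claw": 50},
    {"linear": [0,0,0],"roll": 0,"claw": 50},
    {"linear": [0,0,-90],"roll": 0,"claw": 50},
    {"linear": [0,0,-90],"roll": 0,"claw": 50},
    {"linear": [300,0,-90],"roll": 0,"claw": 50},
    {"linear": [300,0,-90],"roll": 0,"claw": 50},
    {"linear": [300,0,-90],"roll": 0,"claw": 50},
    {"linear": [300,0,-90],"roll": 0,"claw": 50},
    {"linear": [300,0,-90],"roll": 0,"claw": 50},
    {"linear": [300,0,-90],"roll": 0,"claw": 50},
  ],
)

```text
clock: 31.05
ee_pos: [0.5845, 0.3238, 0.4576]
orientation: [0.0, 0.72, 0.694, -0.0]
wrist_force: [0.8, -0.1, -0.1]
gripper_width: 0.05
```

```bash
cat > look2.py <<'E'
from h import *
import sys
n=sys.argv[1]
s=telemetry.state(); print(s['ee_pos'],s['orientation'],s['clock'],s['wrist_force'],s['moment'])
p,d=snap('scene',n)
q,d2=snap('top',n+'t');W=pts('top',d2)
a=cv2.resize(p[145:295,215:385][:,:,::-1],(0,0),fx=2.6,fy=2.6,interpolation=cv2.INTER_CUBIC)
b=cv2.resize(q[175:285,215:320][:,:,::-1],(0,0),fx=3.4,fy=3.4,interpolation=cv2.INTER_CUBIC)
h=max(a.shape[0],b.shape[0])
f=lambda i:cv2.copyMakeBorder(i,0,h-i.shape[0],0,0,cv2.BORDER_CONSTANT)
cv2.imwrite('pics/'+n+'c.png',np.hstack([f(a),f(b)])[:, :800])
m=roi(W,.35,.75,-.2,.2,.19,.215); print('handle',rect(W,m))
m=roi(W,.35,.75,-.2,.2,.072,.086);k=cv2.morphologyEx(m.astype(np.uint8),cv2.MORPH_OPEN,np.ones((3,3)))
print('flange',rect(W,k>0))
E
python3 look2.py s12
```

```text
[0.58446774 0.32376174 0.45756714] [ 2.29612827e-05  7.20002084e-01  6.93971899e-01 -4.75656186e-05] 31.05 [ 0.75766889 -0.13788714 -0.07030295] [-0.0531348  -0.18684508 -0.01374016]
handle (((572.5690307617188, 21.18316650390625), (174.44801330566406, 17.211992263793945), 87.7007064819336), 363, np.float64(0.20244168331716875))
flange (((547.44189453125, 20.870643615722656), (247.79299926757812, 249.29653930664062), 87.87228393554688), 2452, np.float64(0.07915050134248316))
```

View pics/s12c.png

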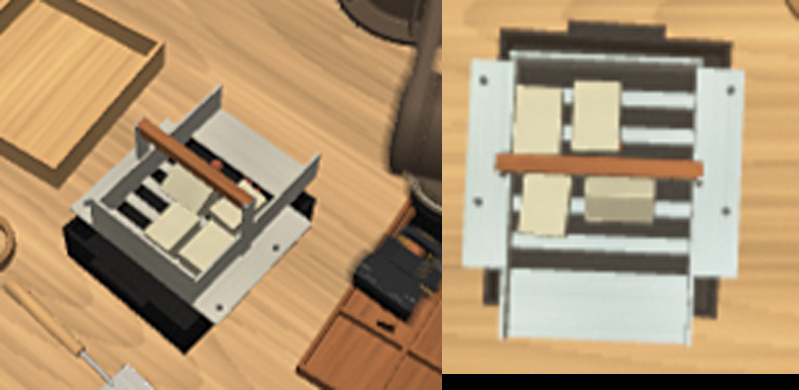

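Run:
```python
from h import *
p=np.load('pics/s12.npz')['p'];q=np.load('pics/s12t.npz')['p']
a=cv2.resize(p[190:255,265:330][:,:,::-1],(400,400),interpolation=cv2.INTER_CUBIC)
b=cv2.resize(q[195:255,230:290][:,:,::-1],(400,400),interpolation=cv2.INTER_CUBIC)
cv2.imwrite('pics/z12.png',np.hstack([a,b]))
```

```text
(no output)
```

View pics/z12.png

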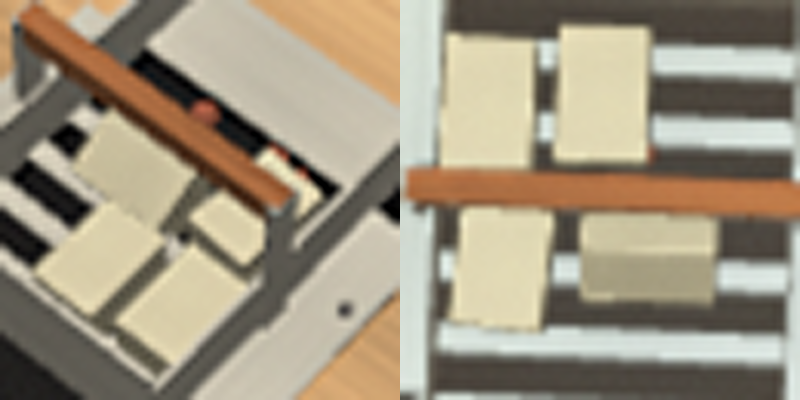

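```bash
cat > red.py <<'E'
from h import *
import sys
def red(n,cam,tag):
    z=np.load('pics/'+n+'.npz');p=z['p'].astype(int);W=pts(cam,z['d'])
    m=((p[...,0]-p[...,1]>50)&(p[...,0]>1.8*p[...,1])&(abs(p[...,1]-p[...,2])<35)&roi(W,.42,.75,-.12,.15,-.02,.16)).astype(np.uint8)
    k,l,s,c=cv2.connectedComponentsWithStats(m,connectivity=8)
    for i in range(1,k):
        w=W[l==i]; X=np.median(w,0)*1000
        print(tag,s[i,4],c[i].round(),X.round())
red(sys.argv[1],'scene','scene'); red(sys.argv[1]+'t','top','top')
E
python3 red.py s12
```

```text
scene 7 [298. 208.] [468. -25.  23.]
scene 2 [310. 214.] [463.  28.  23.]
```

```bash
sed -i 's/>50)&(p\[...,0\]>1.8\*/>25)\&(p[...,0]>1.5*/; s/<35)/<30)/' red.py; python3 red.py s12
python3 - <<'E'
from h import *
for cam,n in(('top','s12t'),('scene','s12')):
    z=np.load('pics/'+n+'.npz');W=pts(cam,z['d'])
    if cam=='top':
        for v in range(216,221): print([tuple(z['p'][v,u])+tuple((W[v,u]*1000).round().astype(int)) for u in range(266,270)])
# B6 surface heights
z=np.load('pics/s12t.npz');W=pts('top',z['d'])
for v in range(226,242,2): print(v,(W[v,258:280:4]*1000).round()[:,[0,2]].astype(int).tolist())
E
```

```text
scene 2 [286. 202.] [470. -76.  15.]
scene 2 [290. 204.] [464. -66.   5.]
scene 2 [294. 206.] [466. -46.   6.]
scene 21 [298. 208.] [467. -24.  17.]
scene 3 [310. 214.] [463.  25.  23.]
scene 2 [304. 214.] [467.   5.   5.]
scene 3 [314. 217.] [460.  41.  14.]
[(np.uint8(225), np.uint8(220), np.uint8(183), np.int64(599), np.int64(7), np.int64(116)), (np.uint8(152), np.uint8(139), np.uint8(121), np.int64(602), np.int64(5), np.int64(77)), (np.uint8(162), np.uint8(164), np.uint8(155), np.int64(602), np.int64(1), np.int64(83)), (np.uint8(180), np.uint8(189), np.uint8(181), np.int64(602), np.int64(-2), np.int64(80))]
[(np.uint8(225), np.uint8(217), np.uint8(180), np.int64(596), np.int64(7), np.int64(117)), (np.uint8(150), np.uint8(112), np.uint8(89), np.int64(602), np.int64(5), np.int64(30)), (np.uint8(110), np.uint8(92), np.uint8(81), np.int64(603), np.int64(2), np.int64(14)), (np.uint8(108), np.uint8(108), np.uint8(101), np.int64(603), np.int64(-1), np.int64(13))]
[(np.uint8(219), np.uint8(211), np.uint8(173), np.int64(593), np.int64(7), np.int64(118)), (np.uint8(140), np.uint8(101), np.
[... 1026 characters left out ...]
565, 204], [565, 199]]
228 [[563, 117], [563, 111], [563, 124], [563, 117], [563, 122], [568, 11]]
230 [[557, 122], [557, 123], [557, 120], [557, 123], [557, 126], [562, 3]]
232 [[-9223372036854775808, -9223372036854775808], [551, 127], [551, 122], [551, 124], [551, 134], [556, 11]]
234 [[545, 123], [545, 120], [545, 114], [545, 115], [545, 118], [547, 77]]
236 [[539, 110], [539, 109], [539, 111], [539, 109], [539, 111], [540, 80]]
238 [[533, 105], [533, 107], [533, 105], [534, 102], [534, 100], [535, 68]]
240 [[530, 7], [530, 6], [530, 10], [530, 7], [528, 94], [530, 11]]<stdin>:5: RuntimeWarning: invalid value encountered in cast
<stdin>:8: RuntimeWarning: invalid value encountered in cast
```

Emit:
arm_command(
  deltas=[
    {"linear": [-303,-1,0],"roll": 0,"claw": 50},
    {"linear": [-303,-1,0],"roll": 0,"claw": 50},
    {"linear": [-303,-1,0],"roll": 0,"claw": 50},
    {"linear": [-303,-1,0],"roll": 0,"claw": 50},
    {"linear": [-303,-1,0],"roll": 0,"claw": 50},
    {"linear": [-303,-1,0],"roll": 0,"claw": 50},
    {"linear": [-303,-1,0],"roll": 0,"claw": 50},
    {"linear": [-303,-1,45],"roll": 0,"claw": 50},
    {"linear": [-303,-1,80],"roll": 0,"claw": 50},
    {"linear": [-303,-1,90],"roll": 0,"claw": 50},
    {"linear": [-303,-1,91],"roll": 0,"claw": 12},
    {"linear": [-303,-1,91],"roll": 0,"claw": 12},
  ],
)

```text
clock: 32.35
ee_pos: [0.573, 0.019, 0.3679]
orientation: [0.001, 0.72, 0.694, 0.0]
wrist_force: [0.9, -0.0, 0.8]
gripper_width: 0.0389
```

Emit:
arm_command(
  deltas=[
    {"linear": [0,0,0],"roll": 0,"claw": 10},
    {"linear": [0,0,0],"roll": 0,"claw": 10},
    {"linear": [0,0,0],"roll": 0,"claw": 10},
  ],
)

```text
clock: 32.65
ee_pos: [0.5728, 0.0189, 0.3676]
orientation: [0.001, 0.72, 0.694, 0.001]
wrist_force: [1.5, 1.0, 4.4]
gripper_width: 0.0158
```

Emit:
arm_command(
  deltas=[
    {"linear": [0,4,-15],"roll": 0,"claw": 10},
    {"linear": [-10,14,-28],"roll": 0,"claw": 10},
    {"linear": [-22,25,-28],"roll": 0,"claw": 10},
    {"linear": [5,-13,-28],"roll": 0,"claw": 10},
    {"linear": [5,-21,-28],"roll": 0,"claw": 10},
    {"linear": [-8,-14,-28],"roll": 0,"claw": 10},
    {"linear": [-22,-4,-28],"roll": 0,"claw": 10},
    {"linear": [6,8,-28],"roll": 0,"claw": 10},
    {"linear": [-8,20,-28],"roll": 0,"claw": 10},
    {"linear": [-22,25,-28],"roll": 0,"claw": 10},
    {"linear": [5,-13,-28],"roll": 0,"claw": 10},
    {"linear": [0,-21,-28],"roll": 0,"claw": 10},
  ],
)

```text
clock: 33.85
ee_pos: [0.5499, 0.0195, 0.3938]
orientation: [-0.001, 0.72, 0.694, -0.001]
wrist_force: [0.2, -0.6, -5.1]
gripper_width: 0.0155
```

Emit:
arm_command(
  deltas=[
    {"linear": [-22,8,0],"roll": 0,"claw": 10},
    {"linear": [5,20,0],"roll": 0,"claw": 10},
    {"linear": [-22,34,0],"roll": 0,"claw": 10},
    {"linear": [5,46,0],"roll": 0,"claw": 10},
    {"linear": [0,8,0],"roll": 0,"claw": 10},
    {"linear": [-10,0,0],"roll": 0,"claw": 10},
    {"linear": [-22,12,0],"roll": 0,"claw": 10},
    {"linear": [5,24,0],"roll": 0,"claw": 10},
    {"linear": [-22,34,0],"roll": 0,"claw": 10},
    {"linear": [5,46,0],"roll": 0,"claw": 10},
    {"linear": [0,8,0],"roll": 0,"claw": 10},
    {"linear": [-5,0,0],"roll": 0,"claw": 10},
  ],
)

```text
clock: 35.05
ee_pos: [0.5502, 0.0135, 0.394]
orientation: [-0.001, 0.72, 0.694, -0.001]
wrist_force: [0.3, -0.7, -5.3]
gripper_width: 0.0156
```

```bash
python3 look.py s13
```

```text
[0.55020748 0.013501   0.39401763] [-0.00097253  0.72004092  0.69393011 -0.00106723] 35.05 [ 0.28663667 -0.67650994 -5.33106845] [-0.04979331  0.00381422  0.03719311]
```

View pics/s13c.png

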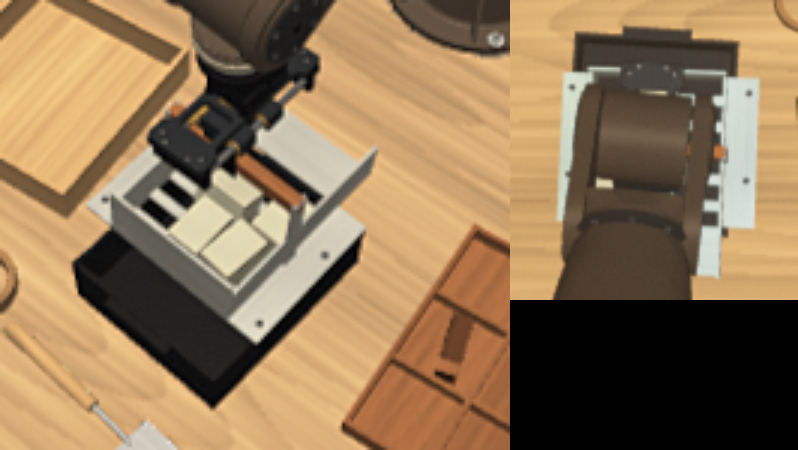

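Emit:
arm_command(
  deltas=[
    {"linear": [3,6,0],"roll": 0,"claw": 10},
    {"linear": [6,12,6],"roll": 0,"claw": 10},
    {"linear": [8,20,12],"roll": 0,"claw": 10},
    {"linear": [8,22,18],"roll": 0,"claw": 10},
    {"linear": [8,22,23],"roll": 0,"claw": 10},
    {"linear": [8,22,26],"roll": 0,"claw": 10},
    {"linear": [8,22,27],"roll": 0,"claw": 10},
    {"linear": [8,22,27],"roll": 0,"claw": 50},
    {"linear": [8,22,27],"roll": 0,"claw": 50},
    {"linear": [8,22,27],"roll": 0,"claw": 50},
    {"linear": [8,22,-60],"roll": 0,"claw": 50},
    {"linear": [8,22,-70],"roll": 0,"claw": 50},
  ],
)

```text
clock: 36.35
ee_pos: [0.5738, 0.0218, 0.4653]
orientation: [-0.001, 0.72, 0.694, -0.001]
wrist_force: [0.9, 0.2, 1.2]
gripper_width: 0.0482
```

Emit:
arm_command(
  deltas=[
    {"linear": [260,0,0],"roll": 0,"claw": 50},
    {"linear": [260,0,0],"roll": 0,"claw": 50},
    {"linear": [260,0,0],"roll": 0,"claw": 50},
    {"linear": [260,0,0],"roll": 0,"claw": 50},
    {"linear": [260,0,0],"roll": 0,"claw": 50},
    {"linear": [260,0,0],"roll": 0,"claw": 50},
  ],
)

```text
clock: 36.95
ee_pos: [0.5827, 0.2861, 0.4641]
orientation: [-0.0, 0.719, 0.695, 0.0]
wrist_force: [-0.1, -0.3, 0.0]
gripper_width: 0.0498
```

```bash
python3 look2.py s14; python3 red.py s14;  python3 - <<'E'
from h import *
p=np.load('pics/s14.npz')['p'];q=np.load('pics/s14t.npz')['p']
a=cv2.resize(p[190:255,265:330][:,:,::-1],(400,400),interpolation=cv2.INTER_CUBIC)
b=cv2.resize(q[195:255,230:290][:,:,::-1],(400,400),interpolation=cv2.INTER_CUBIC)
cv2.imwrite('pics/z14.png',np.hstack([a,b]))
E
```

```text
[0.58271665 0.28605591 0.46406852] [-3.48435319e-04  7.18699729e-01  6.95320474e-01  1.29480611e-04] 36.95 [-0.11335073 -0.29323025  0.01463898] [-0.04932936 -0.03837628  0.00677854]
handle (((573.4135131835938, 20.959823608398438), (173.9556121826172, 17.817493438720703), 88.11376190185547), 365, np.float64(0.20232462283481514))
flange (((563.3552856445312, 21.018234252929688), (248.48426818847656, 280.72821044921875), 87.74363708496094), 2466, np.float64(0.07892140320046084))
scene 2 [286. 202.] [469. -76.  15.]
scene 1 [290. 204.] [467. -62.   8.]
scene 1 [293. 206.] [467. -48.   9.]
scene 19 [298. 208.] [467. -23.  20.]
scene 1 [301. 212.] [468. -10.   8.]
scene 12 [309. 215.] [466.  22.  21.]
scene 2 [304. 214.] [466.   5.   3.]
scene 3 [314. 217.] [459.  40.  12.]
```

View pics/s14c.png

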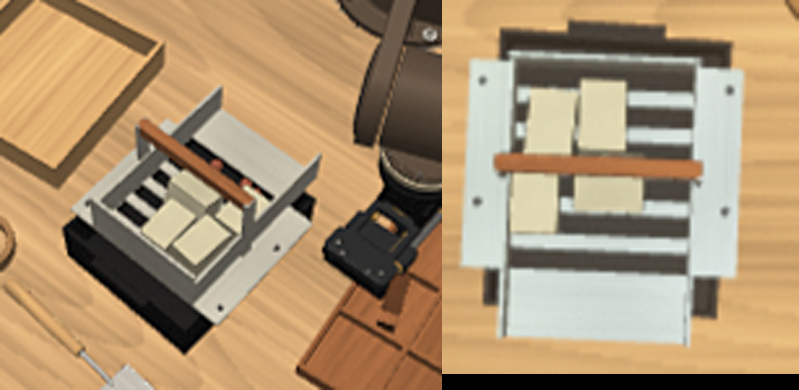

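View pics/z14.png

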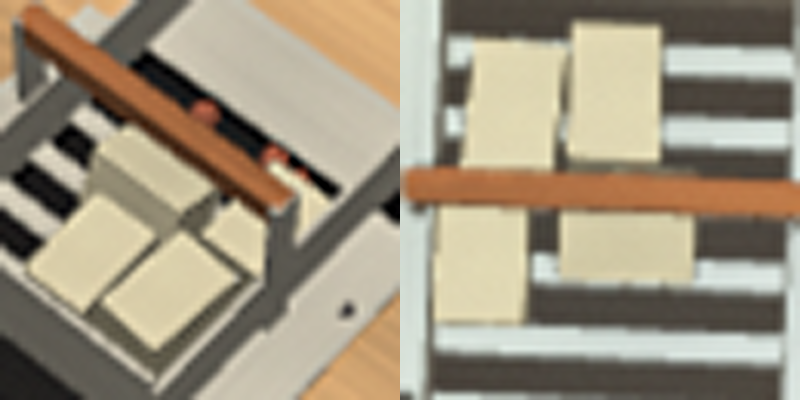

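Emit:
arm_command(
  deltas=[
    {"linear": [-265,0,0],"roll": 0,"claw": 50},
    {"linear": [-265,0,0],"roll": 0,"claw": 50},
    {"linear": [-265,0,0],"roll": 0,"claw": 50},
    {"linear": [-265,0,0],"roll": 0,"claw": 50},
    {"linear": [-265,0,0],"roll": 0,"claw": 50},
    {"linear": [-265,0,0],"roll": 0,"claw": 50},
    {"linear": [-265,0,0],"roll": 0,"claw": 50},
    {"linear": [-265,0,48],"roll": 0,"claw": 50},
    {"linear": [-265,0,85],"roll": 0,"claw": 50},
    {"linear": [-265,0,95],"roll": 0,"claw": 50},
    {"linear": [-265,0,96],"roll": 0,"claw": 12},
    {"linear": [-265,0,96],"roll": 0,"claw": 12},
  ],
)

```text
clock: 38.25
ee_pos: [0.574, 0.0171, 0.37]
orientation: [0.001, 0.72, 0.694, 0.001]
wrist_force: [-0.1, 0.6, -0.1]
gripper_width: 0.0393
```

Emit:
arm_command(
  deltas=[
    {"linear": [0,0,0],"roll": 0,"claw": 10},
    {"linear": [0,0,0],"roll": 0,"claw": 10},
    {"linear": [0,0,0],"roll": 0,"claw": 10},
    {"linear": [0,0,-10],"roll": 0,"claw": 10},
    {"linear": [-4,0,-25],"roll": 0,"claw": 10},
    {"linear": [-8,10,-25],"roll": 0,"claw": 10},
    {"linear": [-8,24,-25],"roll": 0,"claw": 10},
    {"linear": [-8,-10,-25],"roll": 0,"claw": 10},
    {"linear": [-8,-18,-25],"roll": 0,"claw": 10},
    {"linear": [-8,-10,-25],"roll": 0,"claw": 10},
    {"linear": [-8,0,-25],"roll": 0,"claw": 10},
  ],
)

```text
clock: 39.35
ee_pos: [0.5743, 0.0086, 0.3938]
orientation: [0.0, 0.72, 0.694, 0.0]
wrist_force: [1.3, 0.0, -6.0]
gripper_width: 0.0157
```

Emit:
arm_command(
  deltas=[
    {"linear": [0,0,-20],"roll": 0,"claw": 10},
    {"linear": [0,0,-50],"roll": 0,"claw": 10},
    {"linear": [0,0,-85],"roll": 0,"claw": 10},
    {"linear": [0,0,-120],"roll": 0,"claw": 10},
    {"linear": [0,0,-155],"roll": 0,"claw": 10},
    {"linear": [0,0,-190],"roll": 0,"claw": 10},
    {"linear": [0,0,-225],"roll": 0,"claw": 10},
    {"linear": [0,0,-250],"roll": 0,"claw": 10},
    {"linear": [0,0,-265],"roll": 0,"claw": 10},
    {"linear": [0,0,-270],"roll": 0,"claw": 10},
  ],
)

```text
clock: 40.35
ee_pos: [0.574, 0.0087, 0.6652]
orientation: [0.001, 0.72, 0.694, 0.001]
wrist_force: [-0.4, 0.2, -5.4]
gripper_width: 0.0156
```

Run:
```python
from h import *
s=telemetry.state(); print(s['ee_pos'],s['orientation'],s['wrist_force'])
p,d=snap('scene','s15')
cv2.imwrite('pics/s15c.png',cv2.resize(p[90:300,200:420][:,:,::-1],(0,0),fx=2.8,fy=2.8,interpolation=cv2.INTER_CUBIC))
```

```text
[0.57400989 0.00872156 0.66517268] [0.00112341 0.7200943  0.69387471 0.00090131] [-0.36958442  0.20898983 -5.42881685]
```

View pics/s15c.png

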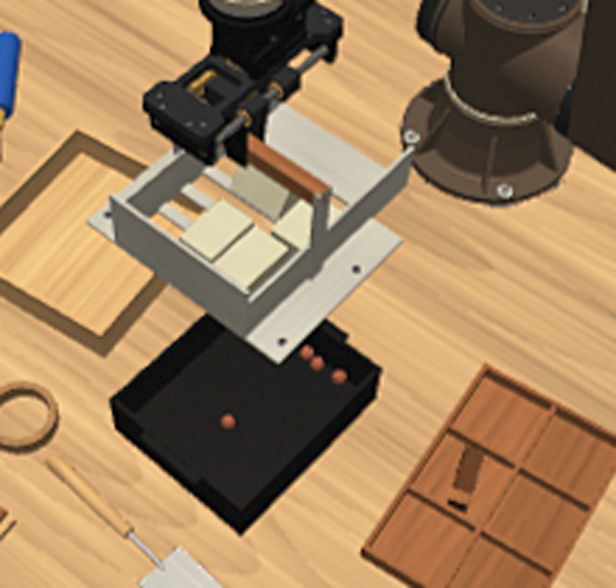

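Emit:
arm_command(
  deltas=[
    {"linear": [0,0,-25],"roll": 0,"claw": 10},
    {"linear": [0,0,-55],"roll": 0,"claw": 10},
    {"linear": [0,0,-80],"roll": 0,"claw": 10},
    {"linear": [0,0,-95],"roll": 0,"claw": 10},
    {"linear": [0,0,-100],"roll": 0,"claw": 10},
  ],
)

```text
clock: 40.9
ee_pos: [0.5738, 0.0087, 0.764]
orientation: [0.0, 0.72, 0.694, 0.0]
wrist_force: [0.6, -0.3, -6.2]
gripper_width: 0.0155
```

Run:
```python
from h import *
s=telemetry.state(); print(s['ee_pos'],s['orientation'],s['wrist_force'])
p,d=snap('scene','s16')
cv2.imwrite('pics/s16c.png',cv2.resize(p[60:300,200:420][:,:,::-1],(0,0),fx=2.5,fy=2.5,interpolation=cv2.INTER_CUBIC))
```

```text
[0.57382175 0.00871942 0.76397062] [3.76845520e-04 7.20092272e-01 6.93878167e-01 2.57938785e-04] [ 0.64783057 -0.33966395 -6.15666617]
```

View pics/s16c.png

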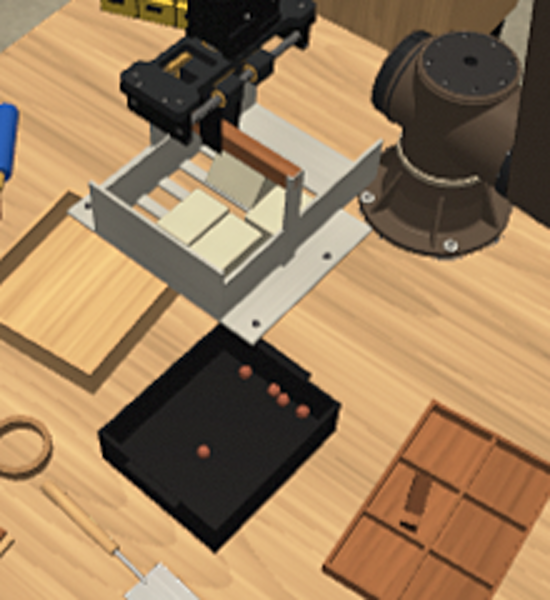

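Emit:
arm_command(
  deltas=[
    {"linear": [0,0,15],"roll": 0,"claw": 10},
    {"linear": [0,0,45],"roll": 0,"claw": 10},
    {"linear": [0,0,80],"roll": 0,"claw": 10},
    {"linear": [0,0,115],"roll": 0,"claw": 10},
    {"linear": [0,0,150],"roll": 0,"claw": 10},
    {"linear": [0,0,185],"roll": 0,"claw": 10},
    {"linear": [0,0,220],"roll": 0,"claw": 10},
    {"linear": [0,0,255],"roll": 0,"claw": 10},
    {"linear": [0,0,280],"roll": 0,"claw": 10},
    {"linear": [0,0,295],"roll": 0,"claw": 10},
    {"linear": [0,0,300],"roll": 0,"claw": 10},
  ],
)

```text
clock: 42.05
ee_pos: [0.5731, 0.0088, 0.4606]
orientation: [-0.002, 0.72, 0.694, -0.002]
wrist_force: [-0.6, 0.2, -5.2]
gripper_width: 0.0157
```

Emit:
arm_command(
  deltas=[
    {"linear": [-10,-1,0],"roll": -0.5,"claw": 10},
    {"linear": [-30,-3,0],"roll": -1,"claw": 10},
    {"linear": [-60,-6,0],"roll": -2,"claw": 10},
    {"linear": [-95,-10,0],"roll": -3,"claw": 10},
    {"linear": [-130,-14,0],"roll": -4,"claw": 10},
    {"linear": [-165,-18,0],"roll": -5,"claw": 10},
    {"linear": [-200,-22,0],"roll": -6,"claw": 10},
    {"linear": [-235,-26,0],"roll": -7,"claw": 10},
    {"linear": [-270,-30,0],"roll": -7.5,"claw": 10},
    {"linear": [-300,-33,0],"roll": -7.5,"claw": 10},
    {"linear": [-315,-35,0],"roll": -7.5,"claw": 10},
    {"linear": [-321,-36,0],"roll": -7.5,"claw": 10},
  ],
)

```text
clock: 43.25
ee_pos: [0.5248, -0.3122, 0.4641]
orientation: [0.0, 0.674, 0.739, -0.0]
wrist_force: [-0.1, -0.1, -6.2]
gripper_width: 0.0154
```

Run:
```python
from h import *
s=telemetry.state(); print(s['ee_pos'],s['orientation'],s['wrist_force'],s['clock'])
p,d=snap('scene','s17')
cv2.imwrite('pics/s17c.png',cv2.resize(p[60:300,120:380][:,:,::-1],(0,0),fx=2.4,fy=2.4,interpolation=cv2.INTER_CUBIC))
q,d=snap('top','s17t'); W=pts('top',d)
cv2.imwrite('pics/s17tc.png',cv2.resize(q[170:330,280:440][:,:,::-1],(0,0),fx=3.5,fy=3.5,interpolation=cv2.INTER_CUBIC))
```

```text
[ 0.5248114  -0.31223641  0.46406827] [ 4.22719874e-04  6.73703144e-01  7.39001958e-01 -4.40588294e-05] [-0.1497663  -0.09184438 -6.15566069] 43.25
```

View pics/s17c.png

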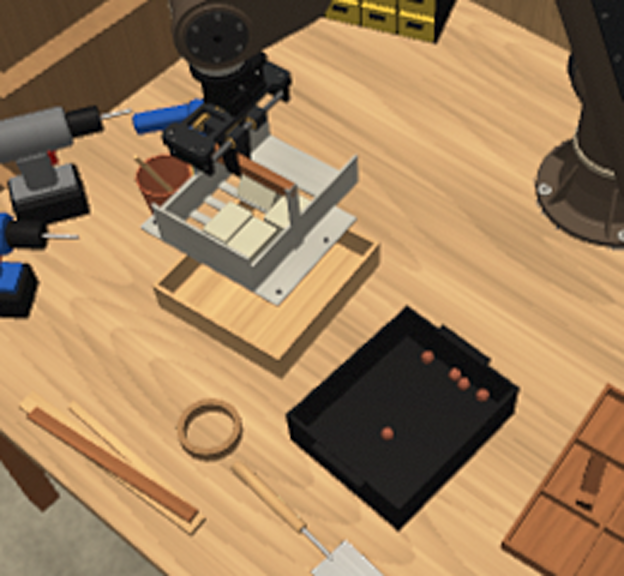

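View pics/s17tc.png

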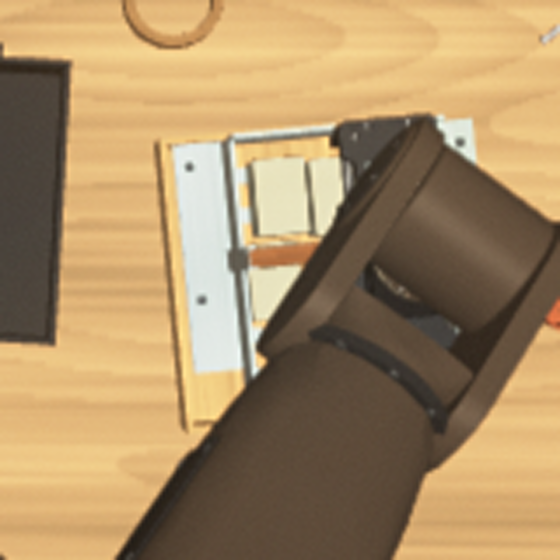

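Run:
```python
from h import *
z=np.load('pics/s17t.npz');W=pts('top',z['d'])
m=roi(W,.3,.75,-.5,-.1,.165,.186)
th=np.radians(5.4);R=np.array([[np.cos(th),np.sin(th)],[-np.sin(th),np.cos(th)]])
C=np.array([.5064,-.3087])
L=(W[...,:2]-C)@R.T*1000  # crate frame
for x in range(-80,120,20):
    q=L[m&(abs(L[...,0]-x)<5)]; 
    if len(q):print(x,q[:,1].max().round(1),q[:,1].min().round(1))
q=L[m]; print('xmax', q[(q[:,1]>90)&(q[:,1]<120),0].max(), q[(q[:,1]>90)&(q[:,1]<120),0].min(), q[q[:,1]<-100,1].min())
m=roi(W,.3,.75,-.5,-.1,.28,.31); q=L[m]; print('handle', q[:,0].min(),q[:,0].max(),q[:,1].max())
```

```text
-80 82.9 82.4
-60 122.0 82.9
-40 123.2 65.1
-20 120.9 82.6
0 121.9 82.9
20 122.9 86.3
40 123.0 81.7
60 121.9 64.9
80 123.2 -124.9
100 123.5 -124.2
xmax 115.64748793365823 -72.10804244787843 -208.58950448224346
handle 8.676935884101496 25.48469363018893 87.519883600272
```

Emit:
arm_command(
  deltas=[
    {"linear": [0,0,15],"roll": 0,"claw": 10},
    {"linear": [0,0,40],"roll": 0,"claw": 10},
    {"linear": [0,0,65],"roll": 0,"claw": 10},
    {"linear": [0,0,88],"roll": 0,"claw": 10},
    {"linear": [0,0,102],"roll": 0,"claw": 10},
    {"linear": [0,0,110],"roll": 0,"claw": 10},
    {"linear": [0,0,114],"roll": 0,"claw": 10},
    {"linear": [0,0,116],"roll": 0,"claw": 10},
    {"linear": [0,0,117],"roll": 0,"claw": 10},
  ],
)

```text
clock: 44.25
ee_pos: [0.5255, -0.3098, 0.3496]
orientation: [0.001, 0.673, 0.74, 0.0]
wrist_force: [-8.3, 8.5, 22.8]
gripper_width: 0.0155
```

Emit:
arm_command(
  deltas=[
    {"linear": [0,0,0],"roll": 0,"claw": 45},
    {"linear": [0,0,0],"roll": 0,"claw": 45},
    {"linear": [0,0,0],"roll": 0,"claw": 45},
    {"linear": [0,0,-50],"roll": 0,"claw": 40},
    {"linear": [0,0,-95],"roll": 0,"claw": 40},
    {"linear": [8,98,-95],"roll": 0,"claw": 40},
    {"linear": [8,98,-95],"roll": 0,"claw": 40},
    {"linear": [8,98,-95],"roll": 0,"claw": 40},
    {"linear": [8,98,-95],"roll": 0,"claw": 40},
  ],
)

```text
clock: 45.15
ee_pos: [0.6228, -0.2931, 0.4409]
orientation: [-0.0, 0.673, 0.74, -0.0]
wrist_force: [-0.4, 0.4, -0.1]
gripper_width: 0.0399
```

Run:
```python
from h import *
s=telemetry.state(); print(s['ee_pos'],s['orientation'],s['wrist_force'],s['clock'])
p,d=snap('scene','s18')
cv2.imwrite('pics/s18c.png',cv2.resize(p[60:300,120:380][:,:,::-1],(0,0),fx=2.4,fy=2.4,interpolation=cv2.INTER_CUBIC))
q,d=snap('top','s18t'); W=pts('top',d)
th=np.radians(5.4);R=np.array([[np.cos(th),np.sin(th)],[-np.sin(th),np.cos(th)]])
C=np.array([.5064,-.3087])
L=(W[...,:2]-C)@R.T*1000
m=roi(W,.3,.75,-.5,-.1,.17,.2)&(q[...,0].astype(int)-q[...,2]>50); x=L[m]; print('handle', x[:,0].min(),x[:,0].max(),x[:,1].max(),len(x),W[m][:,2].mean())
m=roi(W,.3,.75,-.5,-.1,.05,.07); x=L[m&(L[...,1]>90)&(L[...,1]<112)]; print('flange x',x[:,0].min(),x[:,0].max())
x=L[roi(W,.55,.75,-.5,-.1,.12,.14)&(q.min(2)>100)]; print('rear',np.median(x,0),len(x), x[:,0].max())
```

```text
[ 0.62278635 -0.29309316  0.44093839] [-4.14949434e-04  6.72653366e-01  7.39957599e-01 -1.68184119e-04] [-0.35549962  0.36500123 -0.09891576] 45.15
handle 180.44972256700217 180.44972256700217 -196.16507104323222 1 0.17040284899993732
flange x -13.166823730728348 130.34577353045637
rear [114.21249056  60.28346834] 26 116.87958311614183
```

View pics/s18c.png

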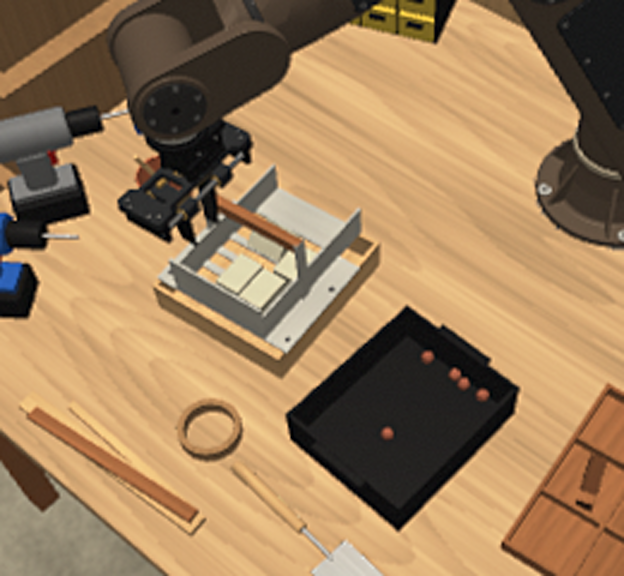

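Emit:
arm_command(
  deltas=[
    {"linear": [0,0,50],"roll": 0,"claw": 40},
    {"linear": [0,0,95],"roll": 0,"claw": 40},
    {"linear": [0,0,125],"roll": 0,"claw": 40},
    {"linear": [0,0,138],"roll": 0,"claw": 40},
    {"linear": [0,0,142],"roll": 0,"claw": 40},
    {"linear": [0,0,142],"roll": 0,"claw": 40},
  ],
)

```text
clock: 45.85
ee_pos: [0.6222, -0.294, 0.3008]
orientation: [0.001, 0.673, 0.739, 0.0]
wrist_force: [0.2, 0.3, -0.2]
gripper_width: 0.0397
```

Emit:
arm_command(
  deltas=[
    {"linear": [0,-1,2],"roll": 0,"claw": 40},
    {"linear": [0,-2,2],"roll": 0,"claw": 2},
    {"linear": [0,-2,2],"roll": 0,"claw": 2},
    {"linear": [0,-2,2],"roll": 0,"claw": 2},
    {"linear": [0,-2,2],"roll": 0,"claw": 2},
    {"linear": [0,-2,2],"roll": 0,"claw": 2},
    {"linear": [0,-2,2],"roll": 0,"claw": 2},
  ],
  grip_force=60,
)

```text
clock: 46.55
ee_pos: [0.6204, -0.2937, 0.2978]
orientation: [0.0, 0.673, 0.74, 0.0]
wrist_force: [1.9, 0.3, 0.7]
gripper_width: 0.0036
```

Emit:
arm_command(
  deltas=[
    {"linear": [0,0,-3],"roll": 0,"claw": 2},
    {"linear": [0,0,-8],"roll": 0,"claw": 2},
    {"linear": [0,0,-15],"roll": 0,"claw": 2},
    {"linear": [0,0,-22],"roll": 0,"claw": 2},
    {"linear": [0,0,-30],"roll": 0,"claw": 2},
    {"linear": [0,0,-30],"roll": 0,"claw": 2},
  ],
)

```text
clock: 47.15
ee_pos: [0.6204, -0.2938, 0.3293]
orientation: [0.001, 0.673, 0.74, 0.0]
wrist_force: [0.6, 1.0, -5.2]
gripper_width: 0.0038
```

```bash
cat > look3.py <<'E'
from h import *
import sys
n=sys.argv[1]
s=telemetry.state(); print(s['ee_pos'],s['orientation'],s['wrist_force'],s['moment'],s['gripper_width'],s['clock'])
p,d=snap('scene',n)
cv2.imwrite('pics/'+n+'c.png',cv2.resize(p[60:260,120:340][:,:,::-1],(0,0),fx=2.7,fy=2.7,interpolation=cv2.INTER_CUBIC))
E
python3 look3.py s19
```

```text
[ 0.62038363 -0.29377462  0.32926305] [1.12575943e-03 6.73127046e-01 7.39525981e-01 1.86417265e-04] [ 0.55445166  0.95351244 -5.16754785] [-0.03725396 -0.57835603 -0.02217843] 0.003777399579576793 47.15
```

View pics/s19c.png

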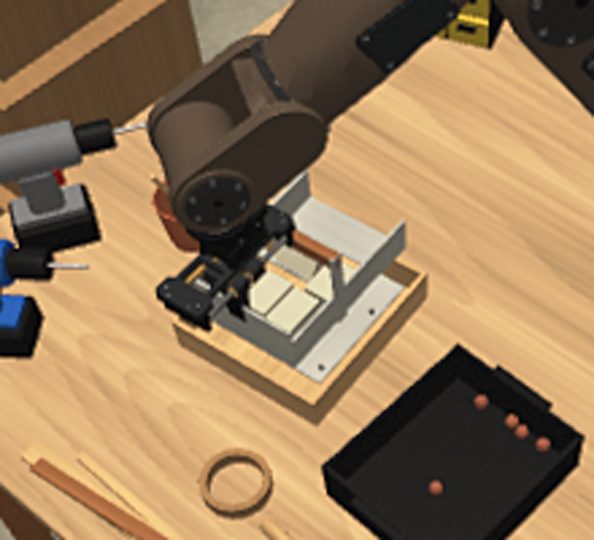

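Emit:
arm_command(
  deltas=[
    {"linear": [0,2,-6],"roll": 0,"claw": 2},
    {"linear": [0,6,-18],"roll": 0,"claw": 2},
    {"linear": [0,12,-34],"roll": 0,"claw": 2},
    {"linear": [0,18,-50],"roll": 0,"claw": 2},
    {"linear": [0,24,-66],"roll": 0,"claw": 2},
    {"linear": [0,30,-82],"roll": 0,"claw": 2},
    {"linear": [0,34,-94],"roll": 0,"claw": 2},
    {"linear": [0,35,-100],"roll": 0,"claw": 2},
    {"linear": [0,35,-102],"roll": 0,"claw": 2},
  ],
)

```text
clock: 48.1
ee_pos: [0.6551, -0.2903, 0.4302]
orientation: [0.0, 0.673, 0.74, -0.0]
wrist_force: [-0.1, -0.6, -5.5]
gripper_width: 0.0035
```

```bash
python3 look3.py s20
```

```text
[ 0.65513208 -0.29034187  0.43024467] [ 3.22331883e-04  6.73086646e-01  7.39563563e-01 -1.37520311e-06] [-0.1038806  -0.55712591 -5.50802569] [-0.01346593 -0.63250286  0.00485828] 0.003544241230058991 48.1
```

View pics/s20c.png

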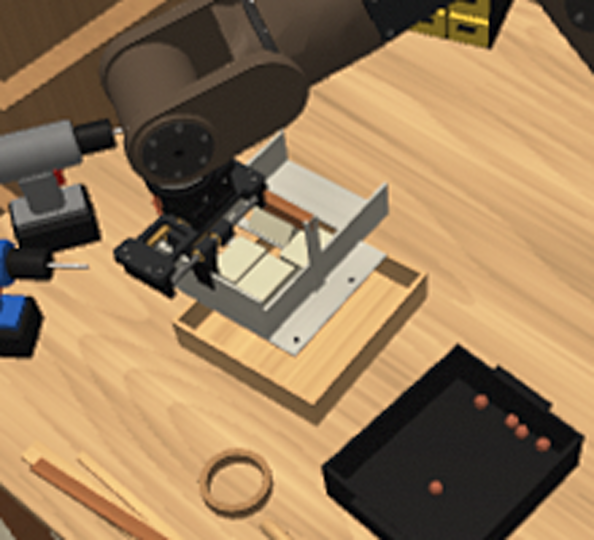

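Emit:
arm_command(
  deltas=[
    {"linear": [0,0,0],"roll": 0,"claw": 4},
    {"linear": [0,0,0],"roll": 0,"claw": 4.5},
    {"linear": [0,0,0],"roll": 0,"claw": 5},
    {"linear": [0,0,0],"roll": 0,"claw": 5.5},
    {"linear": [0,0,0],"roll": 0,"claw": 6},
    {"linear": [0,0,0],"roll": 0,"claw": 6.5},
    {"linear": [0,0,0],"roll": 0,"claw": 7},
    {"linear": [0,0,0],"roll": 0,"claw": 7.5},
  ],
)

```text
clock: 48.95
ee_pos: [0.6551, -0.2904, 0.4297]
orientation: [0.0, 0.673, 0.74, -0.0]
wrist_force: [-0.1, 0.4, -5.3]
gripper_width: 0.0074
```

```bash
python3 look3.py s21
```

```text
[ 0.65510171 -0.2904317   0.42969694] [ 5.35082539e-05  6.73146145e-01  7.39509475e-01 -1.31674210e-05] [-0.06167247  0.43490383 -5.31809204] [ 0.03150384 -0.62451838 -0.01628057] 0.007398562288523682 48.95
```

View pics/s21c.png

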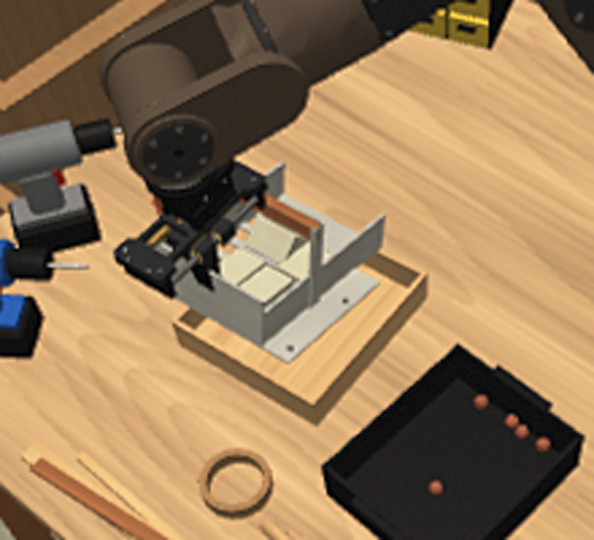

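Tilting works under claw control. Continue.

Emit:
arm_command(
  deltas=[
    {"linear": [0,0,0],"roll": 0,"claw": 8},
    {"linear": [0,0,0],"roll": 0,"claw": 8.5},
    {"linear": [0,0,0],"roll": 0,"claw": 9},
    {"linear": [0,0,0],"roll": 0,"claw": 9.5},
    {"linear": [0,0,0],"roll": 0,"claw": 10},
    {"linear": [0,0,0],"roll": 0,"claw": 10.5},
    {"linear": [0,0,0],"roll": 0,"claw": 11},
  ],
)

```text
clock: 49.7
ee_pos: [0.6551, -0.2904, 0.4297]
orientation: [0.0, 0.673, 0.74, -0.0]
wrist_force: [0.0, -0.8, -5.1]
gripper_width: 0.0107
```

```bash
python3 look3.py s22
```

```text
[ 0.65511973 -0.29042703  0.42969442] [ 8.05498009e-05  6.73138354e-01  7.39516565e-01 -5.17400789e-06] [ 0.01957428 -0.80661598 -5.13677322] [ 0.01204065 -0.5878696  -0.01342055] 0.010732081871367165 49.7
```

View pics/s22c.png

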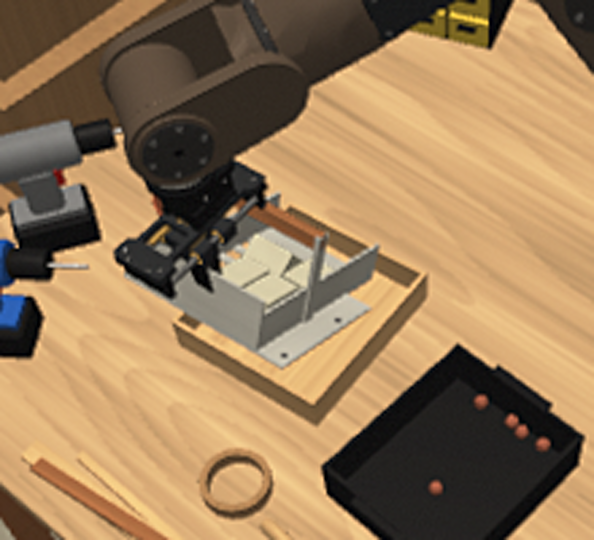

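Emit:
arm_command(
  deltas=[
    {"linear": [0,0,0],"roll": 0,"claw": 11.5},
    {"linear": [0,0,0],"roll": 0,"claw": 12},
    {"linear": [0,0,0],"roll": 0,"claw": 12.5},
    {"linear": [0,0,0],"roll": 0,"claw": 13},
    {"linear": [0,0,0],"roll": 0,"claw": 13.5},
    {"linear": [0,0,0],"roll": 0,"claw": 13.5},
  ],
)

```text
clock: 50.35
ee_pos: [0.6551, -0.2904, 0.4299]
orientation: [0.0, 0.673, 0.739, 0.0]
wrist_force: [-0.1, 0.3, -3.4]
gripper_width: 0.0141
```

```bash
python3 look3.py s23
```

```text
[ 0.65511415 -0.29043149  0.42985613] [2.02337547e-04 6.73161292e-01 7.39495661e-01 2.65824476e-05] [-0.05422314  0.29913716 -3.38627451] [ 0.02293231 -0.57452434  0.01533789] 0.01409584411077829 50.35
```

View pics/s23c.png

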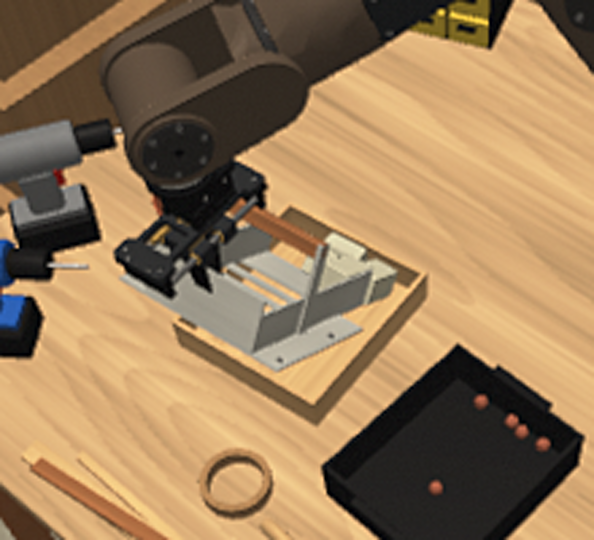

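Emit:
arm_command(
  deltas=[
    {"linear": [0,0,0],"roll": 0,"claw": 13.5},
    {"linear": [0,0,0],"roll": 0,"claw": 13.5},
    {"linear": [0,0,0],"roll": 0,"claw": 13.5},
  ],
)

```text
clock: 50.7
ee_pos: [0.6551, -0.2904, 0.4297]
orientation: [0.0, 0.673, 0.74, -0.0]
wrist_force: [0.6, 0.1, -2.6]
gripper_width: 0.0135
```

```bash
python3 look3.py s24;  python3 - <<'E'
from h import *
q,d=snap('top','s24t')
cv2.imwrite('pics/s24tc.png',cv2.resize(q[170:330,280:440][:,:,::-1],(0,0),fx=3.5,fy=3.5,interpolation=cv2.INTER_CUBIC))
E
```

```text
[ 0.65511975 -0.29042156  0.42972483] [ 8.98006440e-05  6.73142113e-01  7.39513142e-01 -1.09603546e-05] [ 0.59516694  0.14722037 -2.57611419] [ 0.03657229 -0.60170945 -0.01397323] 0.013526403868851684 50.7
```

View pics/s24c.png

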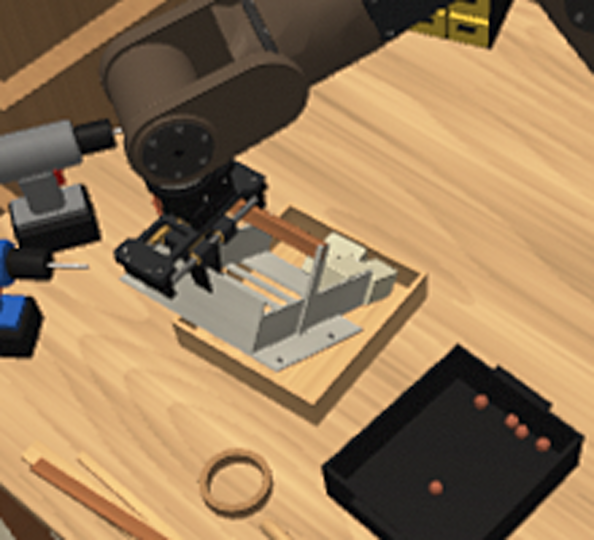

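View pics/s24tc.png

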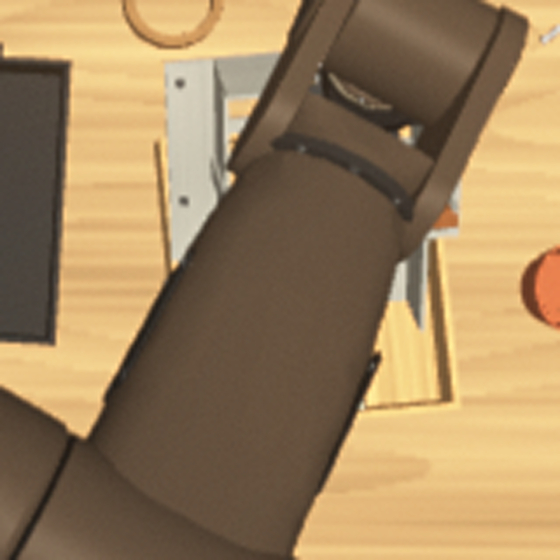

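Emit:
arm_command(
  deltas=[
    {"linear": [0,4,-6],"roll": 0,"claw": 13.5},
    {"linear": [0,8,-16],"roll": 0,"claw": 13.5},
    {"linear": [0,12,-28],"roll": 0,"claw": 13.5},
    {"linear": [0,16,-40],"roll": 0,"claw": 13.5},
    {"linear": [0,20,-55],"roll": 0,"claw": 13.5},
    {"linear": [0,20,-70],"roll": 0,"claw": 13.5},
    {"linear": [0,20,-85],"roll": 0,"claw": 13.5},
    {"linear": [0,20,-95],"roll": 0,"claw": 13.5},
    {"linear": [0,20,-100],"roll": 0,"claw": 13.5},
  ],
)

```text
clock: 51.7
ee_pos: [0.6749, -0.2884, 0.5313]
orientation: [0.001, 0.673, 0.74, 0.0]
wrist_force: [-0.3, -0.0, -3.3]
gripper_width: 0.0135
```

```bash
python3 look3.py s25
```

```text
[ 0.67494754 -0.28839629  0.53134246] [8.92615327e-04 6.73128423e-01 7.39525056e-01 1.46963824e-04] [-0.2863866  -0.04601455 -3.28417668] [-0.06782327 -0.29024896  0.03647759] 0.013474971235040618 51.7
```

View pics/s25c.png

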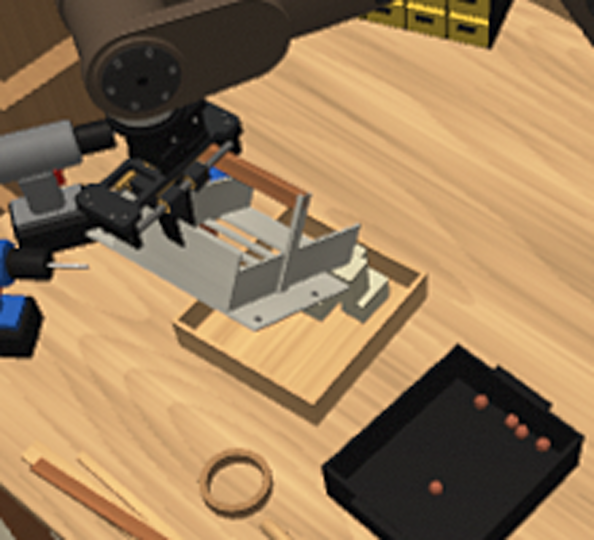

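Emit:
arm_command(
  deltas=[
    {"linear": [0,0,-5],"roll": 0,"claw": 11},
    {"linear": [0,0,-10],"roll": 0,"claw": 9},
    {"linear": [0,0,-10],"roll": 0,"claw": 7},
    {"linear": [0,0,-10],"roll": 0,"claw": 5},
    {"linear": [0,0,-10],"roll": 0,"claw": 2},
    {"linear": [0,0,-10],"roll": 0,"claw": 2},
    {"linear": [0,0,-10],"roll": 0,"claw": 2},
  ],
)

```text
clock: 52.45
ee_pos: [0.675, -0.2886, 0.5395]
orientation: [-0.0, 0.673, 0.74, -0.0]
wrist_force: [0.0, 0.0, -3.8]
gripper_width: 0.0036
```

```bash
python3 look3.py s26
```

```text
[ 0.67504152 -0.28855648  0.53951968] [-5.49384400e-05  6.73153973e-01  7.39502349e-01 -3.85339403e-05] [ 0.00622189  0.03489778 -3.75669   ] [-0.02949923 -0.31870719  0.00574479] 0.003602549711835345 52.45
```

View pics/s26c.png

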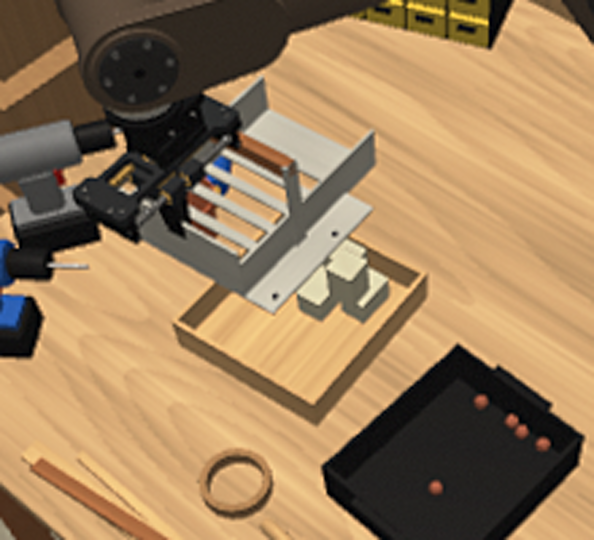

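Emit:
arm_command(
  deltas=[
    {"linear": [10,1,0],"roll": 0.5,"claw": 2},
    {"linear": [30,3,0],"roll": 1,"claw": 2},
    {"linear": [60,5,0],"roll": 2,"claw": 2},
    {"linear": [95,8,0],"roll": 3,"claw": 2},
    {"linear": [130,11,0],"roll": 4,"claw": 2},
    {"linear": [165,14,0],"roll": 5,"claw": 2},
    {"linear": [200,17,0],"roll": 6,"claw": 2},
    {"linear": [235,19,0],"roll": 7,"claw": 2},
    {"linear": [265,21,0],"roll": 7.5,"claw": 2},
    {"linear": [288,22,0],"roll": 7.5,"claw": 2},
    {"linear": [298,23,0],"roll": 7.5,"claw": 2},
    {"linear": [301,23,0],"roll": 7.5,"claw": 2},
  ],
)

```text
clock: 53.7
ee_pos: [0.6695, 0.0144, 0.5398]
orientation: [0.0, 0.72, 0.694, 0.0]
wrist_force: [-0.0, 0.6, -3.3]
gripper_width: 0.0035
```

Emit:
arm_command(
  deltas=[
    {"linear": [0,0,15],"roll": 0,"claw": 2},
    {"linear": [0,0,40],"roll": 0,"claw": 2},
    {"linear": [0,0,70],"roll": 0,"claw": 2},
    {"linear": [0,0,100],"roll": 0,"claw": 2},
    {"linear": [0,0,130],"roll": 0,"claw": 2},
    {"linear": [0,0,155],"roll": 0,"claw": 2},
    {"linear": [0,0,170],"roll": 0,"claw": 2},
    {"linear": [0,0,180],"roll": 0,"claw": 2},
    {"linear": [0,0,180],"roll": 0,"claw": 2},
  ],
)

```text
clock: 54.6
ee_pos: [0.6697, 0.0125, 0.3584]
orientation: [-0.001, 0.72, 0.694, -0.001]
wrist_force: [-0.4, 0.0, -3.2]
gripper_width: 0.0036
```

```bash
python3 look2.py s27
python3 - <<'E'
from h import *
W=pts('top',np.load('pics/s27t.npz')['d'])
m=roi(W,.4,.75,-.2,.2,.105,.135)
O=np.array([.5727,.0125]);th=np.radians(-2.1);R=np.array([[np.cos(th),np.sin(th)],[-np.sin(th),np.cos(th)]])
L=(W[...,:2]-O)@R.T*1000
for x in range(-60,100,20):
    q=L[m&(abs(L[...,0]-x)<5)]; print(x,q[:,1].max().round(1),q[:,1].min().round(1))
for s in(1,-1):
    q=L[m&(s*L[...,1]>95)&(s*L[...,1]<115)]; print(q[:,0].min().round(1),q[:,0].max().round(1),W[m&(s*L[...,1]>95)&(s*L[...,1]<115)][:,2].mean())
E
```

```text
[0.66972655 0.01249226 0.35844565] [-6.42379268e-04  7.20372908e-01  6.93586272e-01 -7.38195082e-04] 54.6 [-0.41123607  0.03792965 -3.18050159] [-0.02516985 -0.3849591  -0.02018923]
handle (((612.5887451171875, -65.49520874023438), (107.28047943115234, 5.820616245269775), 6.117676734924316), 4, np.float64(0.19656689762157395))
flange (((0.0, 0.0), (0.0, 0.0), 0.0), 0, np.float64(nan))
-60 124.2 -122.5
-40 121.9 -121.7
-20 123.8 -123.6
0 124.7 -123.1
20 123.7 -122.2
40 122.4 -121.5
60 123.4 -123.4
80 125.0 -122.9
-50.1 98.7 0.1149171169035575
-89.6 97.8 0.11553908622490834h.py:13: RuntimeWarning: Mean of empty slice.
  P=(W[mask][:,:2]*1000).astype(np.float32); return cv2.minAreaRect(P), len(P), W[mask][:,2].mean()
  ret = ret.dtype.type(ret / rcount)
```

View pics/s27c.png

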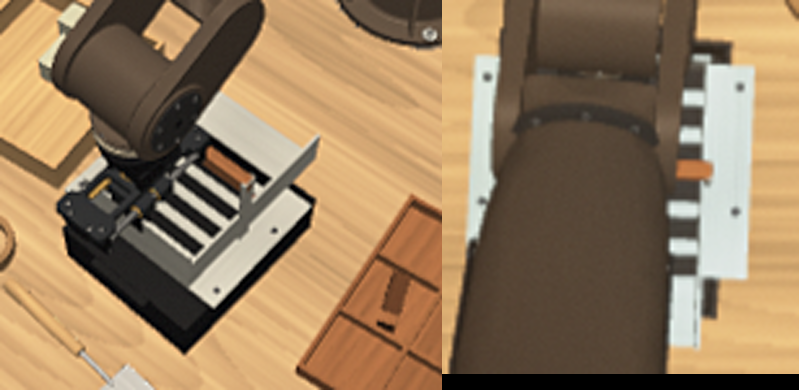

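Emit:
arm_command(
  deltas=[
    {"linear": [0,0,10],"roll": 0,"claw": 2},
    {"linear": [0,0,20],"roll": 0,"claw": 2},
    {"linear": [0,0,28],"roll": 0,"claw": 2},
    {"linear": [0,0,33],"roll": 0,"claw": 2},
    {"linear": [0,0,36],"roll": 0,"claw": 2},
    {"linear": [0,0,38],"roll": 0,"claw": 2},
  ],
)

```text
clock: 55.3
ee_pos: [0.6698, 0.0133, 0.3224]
orientation: [0.0, 0.72, 0.694, 0.0]
wrist_force: [-4.4, 0.3, 16.3]
gripper_width: 0.0032
```

Emit:
arm_command(
  deltas=[
    {"linear": [0,0,-2],"roll": 0,"claw": 6},
    {"linear": [0,0,-2],"roll": 0,"claw": 12},
    {"linear": [0,0,-2],"roll": 0,"claw": 30},
    {"linear": [0,0,-2],"roll": 0,"claw": 30},
    {"linear": [0,0,-30],"roll": 0,"claw": 30},
    {"linear": [0,0,-80],"roll": 0,"claw": 30},
    {"linear": [0,0,-130],"roll": 0,"claw": 30},
    {"linear": [0,0,-130],"roll": 0,"claw": 30},
  ],
)

```text
clock: 56.1
ee_pos: [0.6696, 0.0134, 0.459]
orientation: [0.004, 0.72, 0.694, 0.004]
wrist_force: [0.7, -0.2, -1.2]
gripper_width: 0.0302
```

Emit:
arm_command(
  deltas=[
    {"linear": [320,-60,0],"roll": 0,"claw": 30},
    {"linear": [320,-60,0],"roll": 0,"claw": 30},
    {"linear": [320,-60,0],"roll": 0,"claw": 30},
    {"linear": [320,-60,0],"roll": 0,"claw": 30},
    {"linear": [320,-60,0],"roll": 0,"claw": 30},
    {"linear": [320,-60,0],"roll": 0,"claw": 30},
    {"linear": [320,-60,0],"roll": 0,"claw": 30},
    {"linear": [320,-60,0],"roll": 0,"claw": 30},
  ],
)

```text
clock: 56.9
ee_pos: [0.6205, 0.3387, 0.4507]
orientation: [-0.0, 0.719, 0.695, -0.0]
wrist_force: [0.4, -1.1, -0.1]
gripper_width: 0.0302
```

```bash
python3 look2.py s28
python3 - <<'E'
from h import *
q=np.load('pics/s28t.npz')['p'];p=np.load('pics/s28.npz')['p']
a=cv2.resize(q[140:320,120:440][:,:,::-1],(0,0),fx=2.4,fy=2.4,interpolation=cv2.INTER_CUBIC)
cv2.imwrite('pics/f.png',a)
cv2.imwrite('pics/g.png',cv2.resize(p[110:340,160:450][:,:,::-1],(0,0),fx=2.4,fy=2.4,interpolation=cv2.INTER_CUBIC))
E
```

```text
[0.62046104 0.33867419 0.45066313] [-2.94838601e-04  7.18704862e-01  6.95315161e-01 -2.48842426e-04] 56.9 [ 0.38250613 -1.13816412 -0.08472497] [-0.00121637 -0.08836472 -0.02605732]
handle (((570.6749877929688, 14.03802490234375), (176.26751708984375, 17.66879653930664), 88.1140365600586), 356, np.float64(0.20231328996346515))
flange (((545.161376953125, 14.794540405273438), (248.55105590820312, 247.1095733642578), 87.924560546875), 2752, np.float64(0.07889456268314327))
```

View pics/f.png

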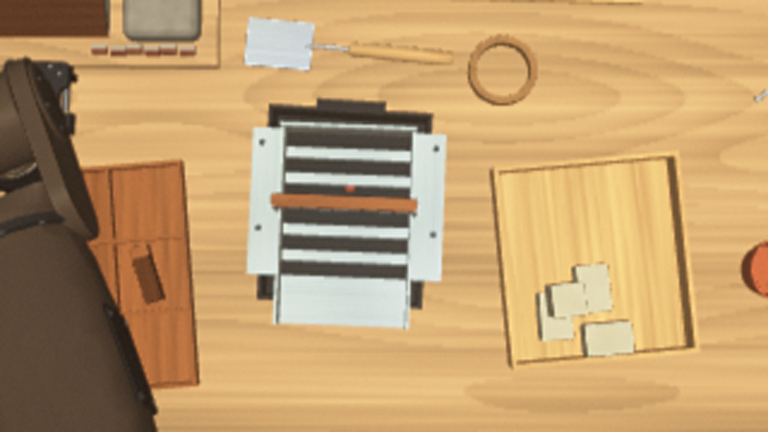

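View pics/g.png

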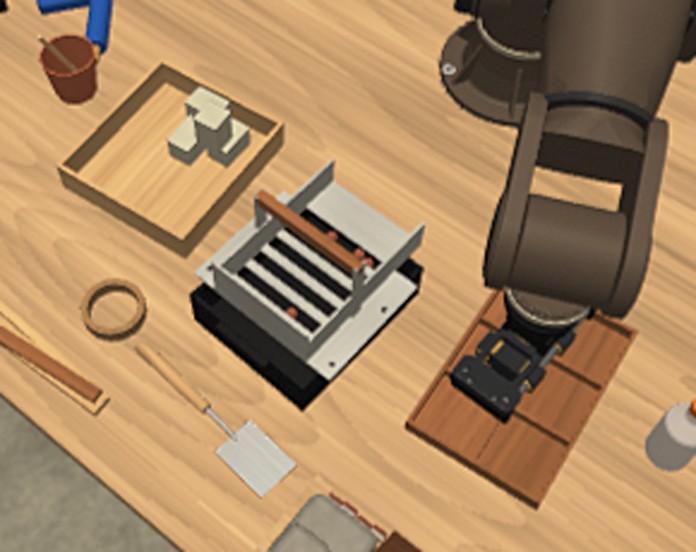

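Run:
```python
from h import *
z=np.load('pics/s28t.npz');q=z['p'];W=pts('top',z['d'])
th=np.radians(5.4);R=np.array([[np.cos(th),np.sin(th)],[-np.sin(th),np.cos(th)]]);C=np.array([.5064,-.3087])
L=(W[...,:2]-C)@R.T*1000
for lo,hi in((.04,.056),(.06,.075),(.078,.1)):
    m=(W[...,2]>lo)&(W[...,2]<hi)&(abs(L[...,0])<118)&(abs(L[...,1])<108)
    n,l,s,c=cv2.connectedComponentsWithStats(m.astype(np.uint8))
    for i in range(1,n):
        if s[i,4]>25:
            w=W[l==i]; r=cv2.minAreaRect((w[:,:2]*1000).astype(np.float32)); print(lo,s[i],r,w[:,2].mean().round(4),np.median(L[l==i],0).round())
cv2.imwrite('pics/b.png',cv2.resize(q[235:300,325:405][:,:,::-1],(0,0),fx=8,fy=8,interpolation=cv2.INTER_CUBIC))
v=np.clip(W[235:300,325:405,2]*1000,0,110)
cv2.imwrite('pics/bh.png',cv2.resize(cv2.applyColorMap((v/110*255).astype(np.uint8),cv2.COLORMAP_JET),(0,0),fx=8,fy=8,interpolation=cv2.INTER_NEAREST))
print((W[262:284:2,340:380:3,2]*1000).round())
```

```text
0.04 [359 250  16  20 216] ((469.2341613769531, -306.4945068359375), (61.03384017944336, 43.122005462646484), 5.546004295349121) 0.0483 [-34.   3.]
0.04 [344 262  15  20 158] ((432.1549377441406, -257.7699279785156), (60.53075408935547, 42.01602554321289), 3.1920175552368164) 0.0482 [-81.  64.]
0.04 [363 274  21  13 226] ((407.35791015625, -325.7218322753906), (35.44263458251953, 62.2924690246582), 4.979973793029785) 0.0483 [-100.   -7.]
[[  5.  19.  54. 106. 112. 110. 120. 108.  47.  39.  50.  41.  10.   8.]
 [  7.  22.  49. 100. 110. 102. 110. 113.  49.  47.  46.  53.  10.   7.]
 [  5.  14.  46.  88. 112. 108. 107. 105.  49.  47.  60.  49.   5.  11.]
 [  5.  11.  43.  88. 112. 114. 108. 107. 105.  42.  51.  45.   8.   7.]
 [  0.   3.  41.  79. 112. 113. 109. 112. 110.   6.   5.  10.   6.   6.]
 [  5.   6.  46.  48. 106.  47.  50.   9.  12.   0.   3.   5.  12.   7.]
 [  8.  -1.  47.  50.  44.  56.  45.   6.   5.  17.  46.  52.  48.  43.]
 [  8.   5.  47.  50.  49.  50.  48.   7.  52.  47.  51.  45.  48.  49.]
 [  5.  -1.  51.  47.  49.  49.  43.   4.  42.  48.  43.  48.  53.  44.]
 [ 10.  nan  50.  50.  51.  51.  54.  12.  46.  52.  46.  51.  47.  49.]
 [  2.   9.   2.   7.   5.   4.   6.   9.  48.  50.  52.  47.  50.  47.]]<stdin>:13: RuntimeWarning: invalid value encountered in cast
```

View pics/b.png

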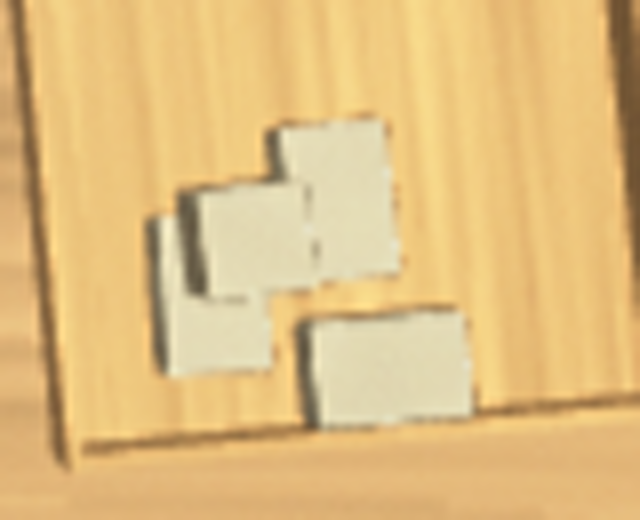

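Run:
```python
from h import *
W=pts('top',np.load('pics/s28t.npz')['d'])
m=roi(W,.3,.62,-.42,-.19,.098,.125); print(rect(W,m))
```

```text
(((455.236572265625, -264.8955078125), (42.07839584350586, 42.2617301940918), 7.509143352508545), 204, np.float64(0.11006594900052272))
```

Emit:
arm_command(
  deltas=[
    {"linear": [-609,-145,0],"roll": -9.4,"claw": 60},
    {"linear": [-609,-145,0],"roll": -9.4,"claw": 60},
    {"linear": [-609,-145,0],"roll": -9.4,"claw": 60},
    {"linear": [-609,-145,0],"roll": -9.4,"claw": 60},
    {"linear": [-609,-145,0],"roll": -9.4,"claw": 60},
    {"linear": [-609,-145,0],"roll": -9.4,"claw": 60},
    {"linear": [-609,-145,0],"roll": -9.4,"claw": 60},
    {"linear": [-609,-145,0],"roll": -9.4,"claw": 60},
    {"linear": [-609,-145,0],"roll": -9.4,"claw": 60},
    {"linear": [-609,-145,0],"roll": -9.4,"claw": 60},
    {"linear": [-609,-145,0],"roll": -9.4,"claw": 60},
  ],
  grip_force=30,
)

```text
clock: 58.1
ee_pos: [0.4726, -0.1976, 0.4519]
orientation: [0.0, 0.662, 0.75, -0.0]
wrist_force: [1.4, -0.2, 0.2]
gripper_width: 0.0599
```

Emit:
arm_command(
  deltas=[
    {"linear": [0,0,0],"roll": 0,"claw": 60},
    {"linear": [0,0,0],"roll": 0,"claw": 60},
  ],
)

```text
clock: 58.3
ee_pos: [0.4734, -0.1965, 0.4516]
orientation: [-0.0, 0.662, 0.749, -0.0]
wrist_force: [-0.7, 0.0, -0.3]
gripper_width: 0.0598
```

Emit:
arm_command(
  deltas=[
    {"linear": [-66,-26,0],"roll": 0,"claw": 62},
    {"linear": [-66,-26,0],"roll": 0,"claw": 62},
    {"linear": [-66,-26,0],"roll": 0,"claw": 62},
    {"linear": [-66,-26,0],"roll": 0,"claw": 62},
    {"linear": [-66,-26,50],"roll": 0,"claw": 62},
    {"linear": [-66,-26,100],"roll": 0,"claw": 62},
    {"linear": [-66,-26,130],"roll": 0,"claw": 62},
  ],
)

```text
clock: 59.0
ee_pos: [0.4569, -0.2614, 0.3191]
orientation: [-0.001, 0.66, 0.751, -0.0]
wrist_force: [0.2, -1.0, 0.6]
gripper_width: 0.0621
```

```bash
python3 look3.py s29
```

```text
[ 0.45689133 -0.26140771  0.31913371] [-1.22237137e-03  6.60181254e-01  7.51105330e-01 -2.67524650e-05] [ 0.21322855 -1.01261869  0.55360607] [-0.01101024 -0.11869035  0.00412427] 0.0620854317550472 59.0
```

View pics/s29c.png

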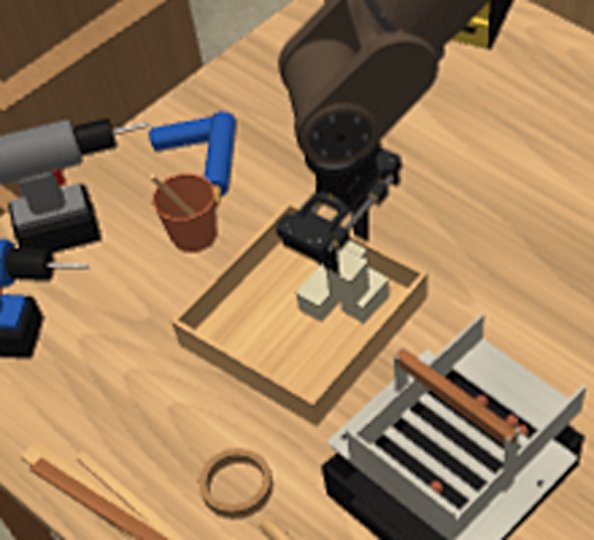

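Emit:
arm_command(
  deltas=[
    {"linear": [-2,0,40],"roll": 0,"claw": 62},
    {"linear": [-2,0,55],"roll": 0,"claw": 62},
    {"linear": [-2,0,56],"roll": 0,"claw": 62},
    {"linear": [-2,0,56],"roll": 0,"claw": 38},
    {"linear": [-2,0,56],"roll": 0,"claw": 38},
    {"linear": [-2,0,56],"roll": 0,"claw": 38},
    {"linear": [-2,0,56],"roll": 0,"claw": 38},
    {"linear": [-2,0,56],"roll": 0,"claw": 38},
  ],
)

```text
clock: 59.85
ee_pos: [0.4575, -0.2654, 0.2669]
orientation: [0.001, 0.661, 0.751, 0.0]
wrist_force: [0.6, 1.9, 8.9]
gripper_width: 0.042
```

Emit:
arm_command(
  deltas=[
    {"linear": [0,0,-25],"roll": 0,"claw": 38},
    {"linear": [0,0,-50],"roll": 0,"claw": 38},
    {"linear": [-20,40,-50],"roll": 0,"claw": 38},
    {"linear": [-38,80,-50],"roll": 0,"claw": 38},
    {"linear": [-38,100,-50],"roll": 0,"claw": 38},
    {"linear": [-38,100,-30],"roll": 0,"claw": 38},
    {"linear": [-38,100,0],"roll": 0,"claw": 38},
    {"linear": [-38,100,25],"roll": 0,"claw": 38},
    {"linear": [-38,100,36],"roll": 0,"claw": 38},
    {"linear": [-38,100,40],"roll": 0,"claw": 38},
    {"linear": [-38,100,42],"roll": 0,"claw": 38},
    {"linear": [-38,100,42],"roll": 0,"claw": 38},
  ],
)

```text
clock: 61.05
ee_pos: [0.5615, -0.2906, 0.2251]
orientation: [0.001, 0.661, 0.751, 0.0]
wrist_force: [-0.4, 0.6, -0.1]
gripper_width: 0.0421
```

Emit:
arm_command(
  deltas=[
    {"linear": [0,0,2],"roll": 0,"claw": 38},
    {"linear": [0,0,2],"roll": 0,"claw": 46},
    {"linear": [0,0,2],"roll": 0,"claw": 50},
    {"linear": [0,0,2],"roll": 0,"claw": 54},
    {"linear": [0,0,2],"roll": 0,"claw": 54},
    {"linear": [0,0,-25],"roll": 0,"claw": 54},
    {"linear": [0,0,-70],"roll": 0,"claw": 54},
    {"linear": [0,0,-120],"roll": 0,"claw": 54},
    {"linear": [0,0,-170],"roll": 0,"claw": 54},
    {"linear": [0,0,-210],"roll": 0,"claw": 54},
    {"linear": [0,0,-210],"roll": 0,"claw": 54},
  ],
)

```text
clock: 62.15
ee_pos: [0.5613, -0.2904, 0.4397]
orientation: [0.005, 0.661, 0.751, 0.001]
wrist_force: [0.6, -0.1, -1.4]
gripper_width: 0.0539
```

Emit:
arm_command(
  deltas=[
    {"linear": [560,30,0],"roll": 0,"claw": 54},
    {"linear": [560,30,0],"roll": 0,"claw": 54},
    {"linear": [560,30,0],"roll": 0,"claw": 54},
    {"linear": [560,30,0],"roll": 0,"claw": 54},
    {"linear": [560,30,0],"roll": 0,"claw": 54},
    {"linear": [560,30,0],"roll": 0,"claw": 54},
    {"linear": [560,30,0],"roll": 0,"claw": 54},
    {"linear": [560,30,0],"roll": 0,"claw": 54},
    {"linear": [560,30,0],"roll": 0,"claw": 54},
    {"linear": [560,30,0],"roll": 0,"claw": 54},
    {"linear": [560,30,0],"roll": 0,"claw": 54},
    {"linear": [560,30,0],"roll": 0,"claw": 54},
  ],
)

```text
clock: 63.35
ee_pos: [0.5192, 0.2728, 0.4327]
orientation: [-0.0, 0.659, 0.752, -0.0]
wrist_force: [0.8, 0.2, 0.6]
gripper_width: 0.0537
```

```bash
python3 look2.py s30
python3 - <<'E'
from h import *
z=np.load('pics/s30t.npz');q=z['p'];p=np.load('pics/s30.npz')['p'];W=pts('top',z['d'])
a=cv2.resize(q[140:320,120:440][:,:,::-1],(0,0),fx=2.4,fy=2.4,interpolation=cv2.INTER_CUBIC)
cv2.imwrite('pics/f2.png',a)
cv2.imwrite('pics/g2.png',cv2.resize(p[80:340,140:450][:,:,::-1],(0,0),fx=2.2,fy=2.2,interpolation=cv2.INTER_CUBIC))
m=roi(W,.36,.66,-.42,-.19,.058,.2); print(rect(W,m))
for s in('L','R'):
    m=roi(W,.52,.64,.115,.13,.07,.09) if s=='L' else roi(W,.52,.64,-.1,-.085,.07,.09); print(s,W[m][:,2].mean())
m=roi(W,.43,.47,-.04,.07,.07,.09); print('lip',W[m][:,2].mean())
E
```

```text
[0.51917595 0.27283428 0.43272785] [-4.12266563e-04  6.59425066e-01  7.51770159e-01 -2.01138844e-04] 63.35 [0.83778748 0.22240928 0.64791806] [-0.05204289 -0.1021255  -0.02176969]
handle (((570.764404296875, 13.987052917480469), (176.10008239746094, 17.282676696777344), 88.13357543945312), 360, np.float64(0.2025210862246679))
flange (((560.5499267578125, 14.308975219726562), (247.99984741210938, 278.54931640625), 87.73387145996094), 2675, np.float64(0.07899000676826352))
(((506.3038330078125, -307.56011962890625), (260.9191589355469, 240.3516082763672), 5.291727542877197), 303, np.float64(0.06505180736002093))
L 0.07933717539910386
R 0.07950806780295146
lip 0.07905816866130524
```

View pics/f2.png

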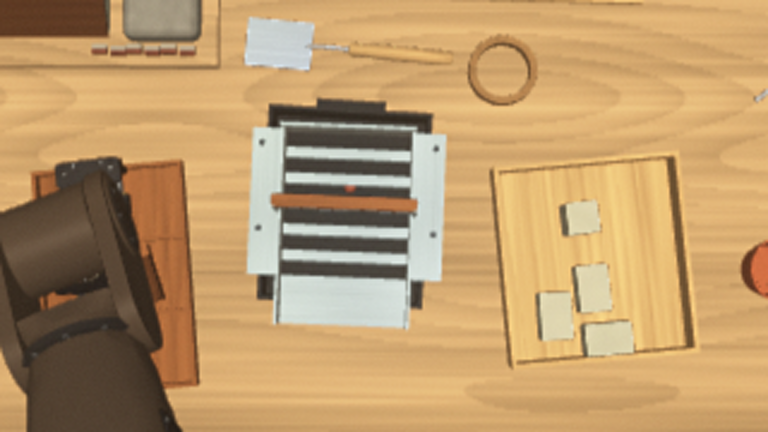

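View pics/g2.png

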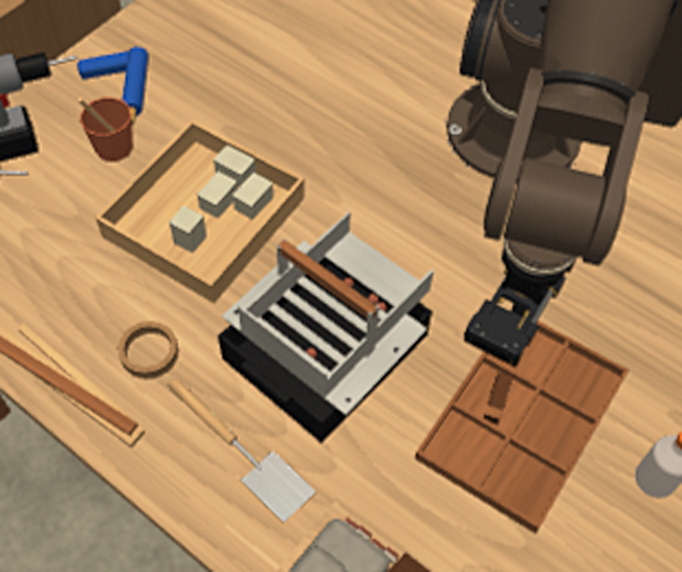

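```bash
python3 -c "
from cell import hand_in; print(hand_in())"
```

```text
the job is handed in; nothing more can be done
None
```

I handed the job in at about 63 s of the 210 s allowed. The pebbles are in the tub, the blocks are in the crate, and the empty riddle is back on the tub. No verdict came back.

- **Loading:** I put the three plaster blocks from the sorting box into the riddle next to the one already there, so four blocks in all.
- **Shaking:** I shook the riddle over the tub by its handle until the pebbles had dropped through. Moves can only turn the tool about its own axis, so I shook it level with one-sided strokes instead of lip up. I first counted five pebbles in the riddle, and the raised view showed five in the tub.
- **Tipping:** I set the riddle across the crate rims, regripped it by its rear wall and lifted it. Easing the claw open let the lip sink until all four blocks slid out.
- **Tidying:** One block came to rest standing on end on two others, with its top above the crate rim. I picked it up and stood it on the crate floor.

**Last checks:**
- **Blocks:** all four are on the crate floor.
- **Riddle:** it is empty and level, with both flange tops at about 79 mm. It is within about 3 mm of where it started, with the yaw unchanged.
- **Beam and bystanders:** the beam is still in its cell. The other bystander objects seen in the last pictures (tape, spatula, glue, cup) were not touched.

**Less certain:**
- **Set-down force:** putting the riddle down mid-shake, the wrist force briefly read 40 N. It was taken through the gripped handle, not the gripper's body.
- **Sixth pebble:** I ruled one out only from the pictures.

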